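Load the stepped mandrel and set its cap nut

ROBOT

A 7-joint arm with a two-finger parallel gripper is mounted at the origin on the work surface. World frame = base frame: x ahead of the robot, y to its left, z up, the work surface at z = 0. Lengths are in m, angles in rad, forces in N, time in s.
With the tool pointing down it reaches from about 0.425 to 0.875 m from the base axis. Payload 9.9 kg.
Tool frame: the origin (TCP) lies on the mounting face of the last link; the fingertips stand 173 mm ahead of it and the grasp point (between the pads) lies 155 mm ahead of it; y points along the fingers, z is the direction in which the jaws open and shut, and the axes are right-handed (so a half turn about y gives the same grasp; the last joint's range is limited). The gripper opens to 85 mm and grips with 20 to 120 N. Pads are 22 mm wide; open, the fingers measure 114 mm over their backs; the gripper's body (76 mm by 85 mm) begins 54 mm behind the grasp point. The pads swing forward as they close: fully open they stand 13 mm farther back than shut.
Start: joints at [1.188, 0.576, 0.025, 1.437, -0.015, 1.129, -0.057], TCP at [0.199, -0.645, 0.405] pointing down, gripper open.
Joint ranges: [-2.76, 2.76], [-0.34, 2.15], [-1.52, 1.57], [0.19, 2.46], [-1.09, 4.23], [0.17, 1.99], [-2.82, 2.82]. Speed limits (rad/s): [2.22, 2.22, 3.01, 3.01, 3.14, 3.14, 3.14].

INTERFACE

Orientations are given as [roll, pitch, yaw] about the fixed x, y, z axes, in that order (R = Rz(yaw) Ry(pitch) Rx(roll)).
In Python, from rig import manip gives the robot as it stands.
- The arm moves only by the shell command python3 -m creep 'ROWS' [FORCE]. ROWS is text: rows parted by semicolons, each of 5 numbers parted by spaces: the finger opening in m, from 0 to 0.0854, then the shift along the world's x, y, z in m, then the turn about the world's z in degrees. A call has exactly 10 rows; each row shifts and turns the pose as measured when the row begins; what a row does not reach is not made up. A row lasts 1/12 s, in which the tool goes at most 41.7 mm and 7.16 degrees, less where a joint would pass 70% of its speed; a pose out of reach is approached as far as the arm can. A call with a gripper value outside its range is refused whole. The fingers move at their own pace and stop on an object; FORCE is the grip in N (left out, the last holds). Time passes only in rows, so rows that do not move let the fingers close, or fill a call up. It gives the time, the measured TCP pose, the force and the opening at its end, in the units of the state.
- manip.read_state(): the state, without advancing time (a new reading comes with each control period).
- manip.capture(name): name is "side" or "top" or "wrist"; returns the picture (384x512x3 uint8, blue, green, red); there is no depth.
- manip.camera_model(name): a dict with "vfov" (degrees; the focal length in pixels is half the picture's height over the tangent of half this angle, whatever the lens; pixels are square), "cx", "cy" (the principal point, pixels), "D" ([k1, k2, p1, p2, k3] as OpenCV has them; the pictures are not rectified), "R" (3x3) and "t" (3): a world point X has camera coordinates R X + t. Camera axes: x right, y down, z forward; pixel columns grow to the right and rows downward; lengths in m; the calibration is good to about 2 mm. A picture is of the moment at which its call begins: read the wrist's pose just before it. camera_model takes no time and is no camera call; for the wrist camera it gives the pose at the moment of the call.
- manip.job_done(): hands the job in, once; it reports no verdict.
The state is a dict: "clock": time; "joint_pos": joint angles; "qvel": joint speeds; "joint_efforts": joint torques, N m; "eef_pos": TCP position; "ee_rot": TCP orientation; "contact_force": force on the tool from outside, world axes, zero at the start; "moment": the same for the moment, N m; "grip_width": finger opening in m.
Only numpy, scipy, OpenCV 4.12 (cv2) and the standard library are available. Lean on these libraries where they do the work, as an engineer would, in place of code of your own. Each camera call takes 0.05 s, during which the arm holds its last target.

TASK

Load the expanding mandrel for a run-out check: slip the wide-bored spacer ring down it first and then the flat collar with the smaller hole on top of it, each fully home. Then screw the mandrel's knurled cap nut down until it bottoms out, back it off a quarter turn so the rings can just be turned under the gauge, and finish still holding the nut there between the fingers; leave everything else on the bench where it is.

Things in the scene. Friction and masses are not known exactly. Their poses are not given: they have to be found in the camera images.
- mandrel: Upright stepped steel mandrel, fixed; origin on its axis at bench level. Heights: round base 100 mm across to 12 mm; stem 48 across to 34 (top = spacer's seat); lower land 42 across, 34 to 49 (bevelled top); upper land 34 across, 49 to 60; cone to 25 across at 65; then the cap nut, over which the rings pass. Seated, the spacer spans 34 to 50 mm, the collar lying on it 50 to 62.
- cap: Knurled cap nut atop the mandrel: dark steel cylinder, 28 mm across, 18 mm tall, small off-centre dot on top; origin at the centre of its underside, 66 mm above the bench when bottomed out. Already started on its right-hand thread (clockwise from above screws it down; 3 mm per turn); stays where it is left.
- cap_mid (a point): Point on the cap nut's axis, half-way up it (75 mm above the bench when bottomed out).
- cap_turn (a joint): Angle in rad by which the cap nut is unscrewed from bottomed out: 0 is bottomed out against a hard stop, growing anticlockwise seen from above; a quarter turn is 1.57. It starts between about 2.4 and 4 and drags with about 0.08 N m.
- spacer_mid (a point): Centre (half-way up) of the spacer, a loose thin-walled plain steel ring lying flat on the bench: 54 mm outside, 44 mm bore, 16 mm tall, about 0.1 kg.
- collar_mid (a point): Centre (half-way up) of the collar, a loose flat thick-walled plain steel ring lying flat on the bench: 62 mm outside, 36 mm bore, 12 mm tall, about 0.2 kg.
- bush_mid (a point): Centre (half-way up) of a bystander: a small plain steel bush, 38 mm outside, 24 mm bore, 30 mm tall. To be left alone.
- holder1: Bystander: black lathe tool holder with a steel tool in it, about 45 x 95 x 78 mm, near the right of the bench; origin under its block.
- holder2: Bystander: a second such tool holder, at the left.
- chuck: Bystander: drill chuck standing jaws up, 46 mm across and 74 mm tall, beyond the mandrel; origin under its centre.
- offcut: Bystander: white plastic round offcut standing on end, 30 mm across and 70 mm tall; origin under its centre.
- spanner: Bystander: open spanner 190 mm long lying flat at the right; origin at its underside.
Things that resemble listed ones, but are neither listed nor needed, are in the scene too. Leave any black look-alike of the part that bears spacer_mid alone.

How it is judged:
By the outcome, as a careful person would: the job done as asked, in the order asked, and still so for the second after the job is handed in, while the arm keeps its last pose, push and grip.
It also fails if it takes over 72 s, if anything falls off the work surface, if the arm or the gripper's body presses on something with over 40 N, if the wrist force passes 120 N, or if a joint passes its speed limit or range.

## Working session

There is one attempt and no reset: what is moved stays moved. The work goes in short steps, Python scripts to look and compute and a shell command to move; the robot and the scene stay as the last step left them, time stands still between calls to the robot, and variables do not carry over. Pictures are saved under pics/ and viewed, and the job is handed in when it is done.

```bash
ls; mkdir -p pics
python3 - <<'E'
from rig import manip
import cv2,json
s=manip.read_state(); print({k:s[k] for k in ['clock','eef_pos','ee_rot','contact_force','grip_width']})
for n in ['side','top','wrist']:
    m=manip.camera_model(n); print(n,m)
    cv2.imwrite(f'pics/a_{n}.png',manip.capture(n))
E
```

```text
pics
{'clock': 0.0, 'eef_pos': array([ 0.19867459, -0.64491435,  0.40384302]), 'ee_rot': array([-1.57248339e+00, -6.93588076e-05, -2.84276185e+00]), 'contact_force': array([ 0.06581476, -0.05737685,  0.54698699]), 'grip_width': 0.08526405302671096}
side {'vfov': 48.71149844151534, 'cx': 255.6333660325162, 'cy': 200.83256268598743, 'D': array([0.01902738, 0.        , 0.        , 0.        , 0.        ]), 'R': array([[-0.87330473, -0.48717332, -0.00100252],
       [-0.38280008,  0.68747565, -0.61712344],
       [ 0.30133528, -0.53855305, -0.78686572]]), 't': array([0.55573861, 0.26027502, 1.04115847])}
top {'vfov': 54.27934291301763, 'cx': 251.12908839775804, 'cy': 186.4164216895602, 'D': array([-0.05632094,  0.        ,  0.        ,  0.        ,  0.        ]), 'R': array([[-0.1143728 , -0.99342733, -0.00458245],
       [-0.96515234,  0.11220802, -0.23641135],
       [ 0.23537169, -0.02261627, -0.97164226]]), 't': array([0.07395968, 0.60699479, 0.95624135])}
wrist {'vfov': 59.64622803161508, 'cx': 251.51568421138558, 'cy': 194.10621600304125, 'D': array([-0.09537725,  0.        ,  0.        ,  0.        ,  0.        ]), 'R': array([[ 2.94532267e-01, -9.55641387e-01, -5.31567195e-04],
       [-9.04961905e-01, -2.79091309e-01,  3.21172837e-01],
       [-3.07074412e-01, -9.41147157e-02, -9.47020446e-01]]), 't': array([-0.67385045, -0.04164132,  0.38051283])}
```

View pics/a_side.png

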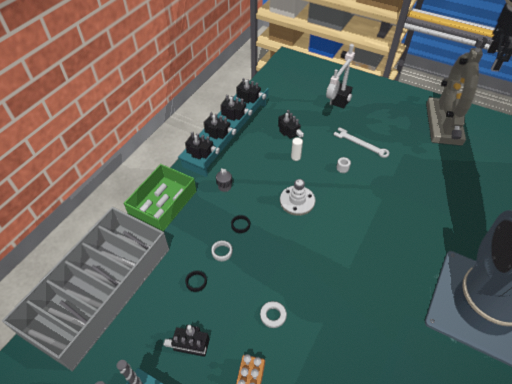

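View pics/a_top.png

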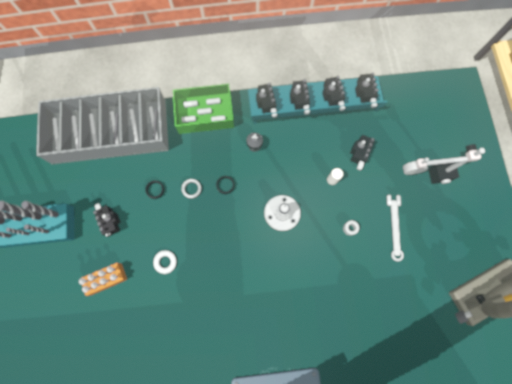

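View pics/a_wrist.png

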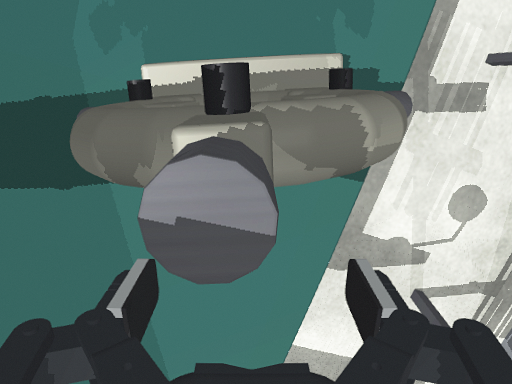

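```bash
cat > h.py <<'E'
import numpy as np,cv2
from rig import manip
def K(m): 
    f=192/np.tan(np.radians(m['vfov'])/2); return np.array([[f,0,m['cx']],[0,f,m['cy']],[0,0,1.]])
def ray(m,uv):
    p=cv2.undistortPoints(np.array(uv,float).reshape(-1,1,2),K(m),m['D']).reshape(-1,2)
    d=np.c_[p,np.ones(len(p))]@m['R']; o=-m['R'].T@m['t']; return o,d
def plane(m,uv,z):
    o,d=ray(m,uv); return o+d*((z-o[2])/d[:,2])[:,None]
def proj(m,X):
    return cv2.projectPoints(np.array(X,float).reshape(-1,1,3),cv2.Rodrigues(m['R'])[0],m['t'],K(m),m['D'])[0].reshape(-1,2)
def circ(P):
    A=np.c_[2*P[:,:2],np.ones(len(P))]; b=(P[:,:2]**2).sum(1); s=np.linalg.lstsq(A,b,rcond=None)[0]
    return s[:2],np.sqrt(s[2]+s[0]**2+s[1]**2)
E
python3 - <<'E'
from h import *
for n,seeds in [('top',{'sp':(191,188),'co':(165,262),'man':(283,212),'bush':(351,228)}),('side',{'sp':(222,251),'co':(273,314),'man':(298,198),'bush':(344,165)})]:
    im=cv2.imread(f'pics/a_{n}.png'); m=manip.camera_model(n)
    g=(im.max(2)>120)&(im[:,:,2]>100); 
    cnts,h=cv2.findContours(g.astype(np.uint8),cv2.RETR_CCOMP,cv2.CHAIN_APPROX_NONE)
    for k,s in seeds.items():
        for c,hh in zip(cnts,h[0]):
            e=c.reshape(-1,2)
            if len(e)<12 or np.abs(e.mean(0)-s).max()>12: continue
            z={'sp':.016,'co':.012,'man':.012,'bush':.03}[k]
            print(n,k,'hole' if hh[3]>=0 else 'outer',cv2.fitEllipse(c)[0:2], [np.round(np.r_[circ(plane(m,e,zz))[0],2*circ(plane(m,e,zz))[1]],4) for zz in (z,0)])
E
```

```text
top sp outer ((190.70423889160156, 188.06520080566406), (19.97771644592285, 20.561277389526367)) [array([0.6409, 0.1775, 0.0598]), array([0.645 , 0.1798, 0.0607])]
top sp hole ((190.94842529296875, 188.1200714111328), (11.706703186035156, 12.7800931930542)) [array([0.6405, 0.1768, 0.0361]), array([0.6446, 0.179 , 0.0366])]
top co outer ((164.25485229492188, 261.7730407714844), (23.857446670532227, 24.802824020385742)) [array([0.4391, 0.2684, 0.0677]), array([0.4399, 0.2712, 0.0685])]
top co hole ((164.39111328125, 261.762451171875), (10.25182056427002, 10.756710052490234)) [array([0.4389, 0.268 , 0.0291]), array([0.4397, 0.2708, 0.0294])]
top man outer ((281.8587951660156, 212.63453674316406), (37.017181396484375, 37.804866790771484)) [array([ 0.5398, -0.0765,  0.1079]), array([ 0.5417, -0.0776,  0.1091])]
top bush outer ((350.8348083496094, 227.437744140625), (15.907689094543457, 16.93439292907715)) [array([ 0.4723, -0.2611,  0.0462]), array([ 0.4752, -0.2694,  0.0475])]
top bush hole ((351.0, 227.5), (3.7706122398376465, 5.437580585479736)) [array([ 0.4719, -0.2616,  0.0128]), arra
[... 791 characters left out ...]
, -0.0735,  0.0994]), array([ 0.5427, -0.0825,  0.1006])]
side man hole ((294.5, 208.19146728515625), (4.156998634338379, 5.099944591522217)) [array([ 0.5319, -0.041 ,  0.0145]), array([ 0.5352, -0.0496,  0.0147])]
side man hole ((309.42864990234375, 195.5), (4.439454078674316, 4.960316181182861)) [array([ 0.5142, -0.1043,  0.0151]), array([ 0.5172, -0.1137,  0.0153])]
side man hole ((287.5, 191.19146728515625), (4.156998634338379, 5.099944591522217)) [array([ 0.5776, -0.0877,  0.0153]), array([ 0.5814, -0.0969,  0.0155])]
side bush outer ((343.2298278808594, 164.3930206298828), (12.560903549194336, 15.933266639709473)) [array([ 0.4709, -0.251 ,  0.0528]), array([ 0.4772, -0.2796,  0.0544])]
```

The side view shows the steel spacer at about (222,251) between two black look-alikes, the collar at (273,314), the mandrel at (298,198) and the bush at (344,165). In the top view those are (191,188), (165,262), (283,212) and (351,228). The wrist view shows a tall stand below, so I'll lift first and then head for the mandrel.

```bash
python3 -m creep '0.085 0 0 0.04 0;0.085 0 0 0.04 0;0.085 0.01 0.02 0.03 3;0.085 0.016 0.0366 0 6;0.085 0.016 0.0366 0 6;0.085 0.016 0.0366 0 6;0.085 0.016 0.0366 0 6;0.085 0.016 0.0366 0 6;0.085 0.016 0.0366 0 6;0.085 0.016 0.0366 0 6' 40
```

```text
clock: 0.98
eef_pos: [0.3169, -0.3627, 0.5128]
ee_rot: [-1.579, -0.009, -2.039]
contact_force: [0.6, -0.3, 0.6]
grip_width: 0.0849
```

```bash
python3 -m creep '0.085 0.018 0.035 0 3.4;0.085 0.018 0.035 0 3.4;0.085 0.018 0.035 0 3.4;0.085 0.018 0.035 0 3.4;0.085 0.018 0.035 -0.01 3.4;0.085 0.018 0.035 -0.01 3.4;0.085 0.018 0.035 -0.01 3.4;0.085 0.015 0.030 -0.02 3.4;0.085 0 0 -0.02 0;0.085 0 0 0 0'
python3 - <<'E'
from h import *
m=manip.camera_model('wrist'); im=manip.capture('wrist'); cv2.imwrite('pics/b_w.png',im)
s=manip.read_state(); print(s['eef_pos'],s['ee_rot'],s['joint_pos'])
print('cam rel tcp',-m['R'].T@m['t']-s['eef_pos'], 'axis',m['R'][2])
np.save('b_m.npy',m,allow_pickle=True)
print(proj(m,[[.54,-.077,.012],[.54,-.077,.084],[.642,.178,.016],[.439,.269,.012]]))
E
```

```text
clock: 1.82
eef_pos: [0.4609, -0.065, 0.4433]
ee_rot: [-1.571, -0.009, -1.522]
contact_force: [-1.5, -0.5, 0.5]
grip_width: 0.0849
[ 0.46133337 -0.0647306   0.44505837] [-1.56860784 -0.00852082 -1.52170063] [ 0.4541526   0.25187018 -0.5301966   1.88969751  0.15690487  1.03676892
 -0.09314331]
cam rel tcp [-0.00457335  0.08287706 -0.03301572] axis [ 0.01692769 -0.33015233 -0.94377587]
[[ 315.04472825  162.64137835]
 [ 327.63770242  179.59132709]
 [ 430.34698344  -59.45932334]
 [ 246.00370913 -163.09542168]]
```

View pics/b_w.png

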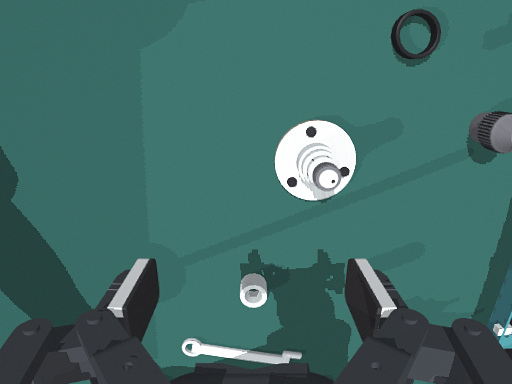

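The wrist view shows the mandrel base centred at about (315,160), the cap top at about (328,177) with its dot at (333,181), and a black ring at upper right.

```bash
cat >> h.py <<'E'
from scipy.optimize import least_squares
def circR(P,R,c0):
    return least_squares(lambda c:np.hypot(P[:,0]-c[0],P[:,1]-c[1])-R,c0,loss='soft_l1',f_scale=.0007)
def blob(g,seed,tol=60,minn=40):
    cn,h=cv2.findContours(g.astype(np.uint8),cv2.RETR_EXTERNAL,cv2.CHAIN_APPROX_NONE)
    cn=[c for c in cn if len(c)>=minn and np.linalg.norm(c.reshape(-1,2).mean(0)-seed)<tol]
    return max(cn,key=cv2.contourArea).reshape(-1,2).astype(float)
def farpart(P,m,c,ang=100):
    o=-m['R'].T@m['t']; d=(c[:2]-o[:2]); d/=np.linalg.norm(d); v=P[:,:2]-c[:2]
    return P[(v@d)/np.linalg.norm(v,axis=1)>np.cos(np.radians(ang))]
def fitcirc(m,e,z,R,ang=90):
    P=plane(m,e,z); c=P.mean(0)
    for _ in range(6):
        q=farpart(P,m,c,ang); r=circR(q,R,c[:2]); c=np.r_[r.x,z]
    return r.x,np.sqrt(np.mean(r.fun**2)),len(q)
E
python3 - <<'E'
from h import *
im=cv2.imread('pics/b_w.png'); m=np.load('b_m.npy',allow_pickle=True).item()
e=blob(im.min(2)>150,(315,160)); print(fitcirc(m,e,.012,.050),circ(plane(m,e,.012)))
c=im[130:215,270:365]; cv2.imwrite('pics/b_c.png',cv2.resize(c,None,fx=6,fy=6,interpolation=cv2.INTER_CUBIC))
E
```

```text
(array([ 0.53972735, -0.07518424]), np.float64(0.000372592800418252), 111) (array([ 0.539909  , -0.07529113]), np.float64(0.049835869977284994))
```

View pics/b_c.png

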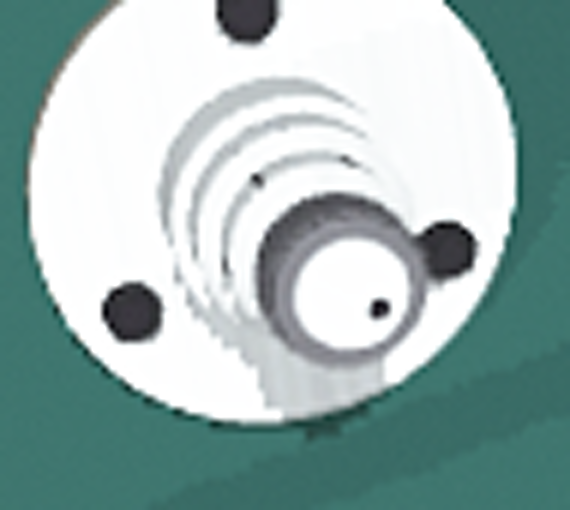

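```bash
python3 -m creep '0.085 0.0226 0.0304 0 -0.5;0.085 0.0226 0.0304 0 -0.5;0.085 0.0226 0.0304 -0.01 -0.5;0.085 0.0226 0.0304 -0.01 -0.5;0.085 0.0226 0.0304 -0.01 -0.5;0.085 0.0226 0.0304 -0.01 -0.5;0.085 0.0226 0.0304 -0.01 0;0.085 0.02 0.0284 -0.01 0;0.085 0 0 -0.02 0;0.085 0 0 0 0'
cat > v.py <<'E'
from h import *
import sys
m=manip.camera_model('wrist'); im=manip.capture('wrist'); cv2.imwrite(f'pics/{sys.argv[1]}.png',im)
s=manip.read_state(); print(s['eef_pos'],s['ee_rot'],s['contact_force'],s['grip_width'],'q7',s['joint_pos'][6])
np.save(f'{sys.argv[1]}.npy',m,allow_pickle=True)
E
python3 v.py c_w
```

```text
clock: 2.7
eef_pos: [0.6487, 0.1714, 0.3733]
ee_rot: [-1.56, -0.017, -1.614]
contact_force: [-0.5, -1.0, -0.8]
grip_width: 0.0847
[0.64891049 0.17186905 0.37566604] [-1.5574095  -0.0154937  -1.61361207] [-0.13402406  0.25054925  0.83178112] 0.08532888007862484 q7 -0.6533308804288781
```

View pics/c_w.png

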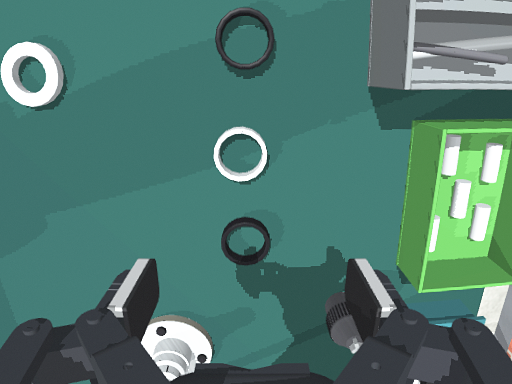

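The spacer is at about (241,155), the collar at (32,75), and black rings sit above and below the spacer.

```bash
python3 - <<'E'
from h import *
im=cv2.imread('pics/c_w.png'); m=np.load('c_w.npy',allow_pickle=True).item()
g=im.min(2)>110
for s,z,R in [((241,155),.016,.027),((32,75),.012,.031)]:
    e=blob(g,s,20); print(fitcirc(m,e,z,R),circ(plane(m,e,z)))
E
python3 -m creep '0.085 0 0 0 0;0.085 0 0 0 0;0.085 0 0 0 0;0.085 0 0 0 0;0.085 0 0 0 0;0.085 0 0 0 0;0.085 0 0 0 0;0.085 0 0 0 0;0.085 0 0 0 0;0.085 0 0 0 0'
```

```text
(array([0.64148916, 0.1794235 ]), np.float64(0.00041371723103819375), 74) (array([0.6414525 , 0.17961967]), np.float64(0.026918263615749442))
(array([0.44047598, 0.26946756]), np.float64(0.0004398755163080028), 87) (array([0.44201914, 0.26940495]), np.float64(0.03179726605838083))
clock: 3.58
eef_pos: [0.6494, 0.1639, 0.3851]
ee_rot: [-1.548, -0.017, -1.624]
contact_force: [0.4, -0.0, -0.9]
grip_width: 0.085
```

```bash
python3 -m creep '0.085 0 0 0 0;0.085 0 0 0 0;0.085 0 0 0 0;0.085 0 0 0 0;0.085 0 0 0 0;0.085 0 0 0 0;0.085 0 0 0 0;0.085 0 0 0 0;0.085 0 0 0 0;0.085 0 0 0 0'; python3 -c "
from rig import manip
s=manip.read_state();print(s['eef_pos'],s['ee_rot'],s['joint_pos'],s['qvel'])"
```

```text
clock: 4.42
eef_pos: [0.6493, 0.1644, 0.3845]
ee_rot: [-1.549, -0.017, -1.623]
contact_force: [-0.6, -0.2, -0.1]
grip_width: 0.0853
[0.64927129 0.16438421 0.384472  ] [-1.54931544 -0.01692836 -1.62349663] [-0.04438723  0.61060137 -0.48647739  1.47656419  0.33033293  1.12205653
 -0.6503655 ] [-0.00113129 -0.00052283  0.00083697 -0.00030762 -0.00068773  0.00065237
 -0.00110922]
```

```bash
cat > g.py <<'E'
from h import *
from scipy.spatial.transform import Rotation as Ro
import sys
def gp(n=1):
    s=manip.read_state(); R=Ro.from_euler('xyz',s['ee_rot']).as_matrix()
    return s,s['eef_pos']+.155*R[:,1],R
if __name__=='__main__':
    t=np.array([float(v) for v in sys.argv[1:3]])
    s,g,R=gp(); print('eef',s['eef_pos'],'rot',s['ee_rot'],'grasp',g,'f',s['contact_force'],'w',s['grip_width'],'q7',s['joint_pos'][6]); print('need mm',1000*(t-g[:2]), 'tooly',R[:,1],'jaw',R[:,2])
E
python3 g.py 0.6415 0.1795
```

```text
eef [0.64927129 0.16438421 0.384472  ] rot [-1.54931544 -0.01692836 -1.62349663] grasp [0.65245777 0.16158932 0.22952997] f [-0.59142425 -0.18523779 -0.14085313] w 0.08533599809956222 q7 -0.6503654951161958
need mm [-10.95776957  17.91068496] tooly [ 0.02055795 -0.01803159 -0.99962605] jaw [ 0.99840043 -0.05230068  0.02147616]
```

```bash
python3 -m creep '0.066 -0.002 0.003 -0.015 0;0.066 -0.003 0.005 -0.025 0;0.066 -0.003 0.005 -0.025 0;0.066 -0.003 0.005 -0.025 0;0.066 0 0 -0.025 0;0.066 0 0 -0.015 0;0.066 0 0 -0.01 0;0.066 0 0 -0.005 0;0.066 0 0 0 0;0.066 0 0 0 0'; python3 g.py 0.6415 0.1795
```

```text
clock: 5.25
eef_pos: [0.6383, 0.1832, 0.2364]
ee_rot: [-1.543, -0.014, -1.625]
contact_force: [0.3, -0.2, 0.9]
grip_width: 0.0658
eef [0.63827625 0.18316444 0.23644495] rot [-1.54309726 -0.014164   -1.62481932] grasp [0.6424443  0.18074134 0.08151995] f [ 0.27643868 -0.24463827  0.94628012] w 0.06580914180123337 q7 -0.7803292729314916
need mm [-0.94429885 -1.24133826] tooly [ 0.02689063 -0.01563291 -0.99951614] jaw [ 0.99817926 -0.05358431  0.02769274]
```

```bash
python3 v.py d_w
python3 - <<'E'
from h import *
im=cv2.imread('pics/d_w.png'); m=np.load('d_w.npy',allow_pickle=True).item()
print(proj(m,[.6415,.1795,.016]))
g=im.min(2)>110
e=blob(g,proj(m,[.6415,.1795,.016])[0],50); print(fitcirc(m,e,.016,.027),circ(plane(m,e,.016)))
E
```

```text
[0.63835755 0.18310696 0.23668348] [-1.54270899 -0.01399553 -1.62502606] [ 0.81470151 -0.09069302 -0.06506267] 0.06629808278516754 q7 -0.7803507348348723
[[247.21202388 223.578202  ]]
(array([0.64126848, 0.17940466]), np.float64(0.0003982967997061151), 115) (array([0.64129665, 0.18081278]), np.float64(0.02762841636163747))
```

View pics/d_w.png

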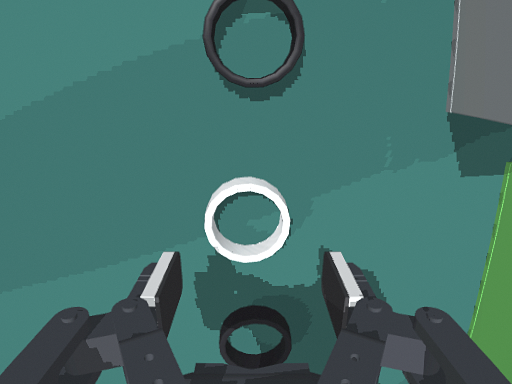

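The spacer sits at (247,220), centred between the jaws, so I'll descend.

```bash
python3 -m creep '0.066 -0.0005 -0.0006 -0.008 0;0.066 -0.0006 -0.0007 -0.012 0;0.066 0 0 -0.012 0;0.066 0 0 -0.010 0;0.066 0 0 -0.006 0;0.066 0 0 -0.004 0;0.066 0 0 -0.002 0;0.066 0 0 0 0;0.066 0 0 0 0;0.066 0 0 0 0'; python3 g.py 0.6413 0.1794
```

```text
clock: 6.13
eef_pos: [0.638, 0.1817, 0.1793]
ee_rot: [-1.539, -0.013, -1.626]
contact_force: [-0.0, -0.5, -0.2]
grip_width: 0.0663
eef [0.63795796 0.18165361 0.17928129] rot [-1.53901447 -0.01264246 -1.62583384] grasp [0.64276812 0.1794271  0.02437194] f [-0.01938917 -0.51460822 -0.16431122] w 0.0662855149442948 q7 -0.8213445893278699
need mm [-1.46812056 -0.02709583] tooly [ 0.0310333  -0.01436462 -0.99941512] jaw [ 0.99800368 -0.05458084  0.03177396]
```

```bash
python3 -m creep '0.066 -0.0008 0 -0.002 0;0.066 -0.0008 0 -0.002 0;0.066 0 0 -0.001 0;0.05 0 0 0 0;0.05 0 0 0 0;0.05 0 0 0 0;0.05 0 0 0 0;0.05 0 0 0 0;0.05 0 0 0 0;0.05 0 0 0 0' 30; python3 g.py 0.6413 0.1794
```

```text
clock: 6.97
eef_pos: [0.6366, 0.1818, 0.1756]
ee_rot: [-1.537, -0.012, -1.626]
contact_force: [-1.5, 0.6, 0.6]
grip_width: 0.052
eef [0.63659528 0.18184207 0.17562058] rot [-1.53657825 -0.01182307 -1.62601104] grasp [0.64178889 0.17972076 0.02072214] f [-1.52403455  0.55432984  0.62410769] w 0.051993410570926414 q7 -0.8272570956250649
need mm [-0.48889069 -0.32075722] tooly [ 0.03350718 -0.01368588 -0.99934477] jaw [ 0.99791389 -0.0547505   0.03420901]
```

```bash
python3 v.py e_w
```

```text
[0.63659723 0.18181823 0.17559357] [-1.53661994 -0.01183296 -1.62606183] [-0.15253713 -0.09786214  0.2863938 ] 0.05198059007889544 q7 -0.8272399692822473
```

View pics/e_w.png

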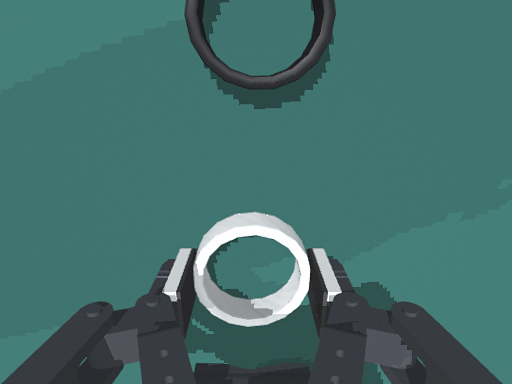

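```bash
python3 -m creep '0.05 0 0 0.006 0;0.05 0 0 0.012 0;0.05 0 0 0.02 0;0.05 -0.004 -0.01 0.025 0;0.05 -0.008 -0.02 0.025 0;0.05 -0.01 -0.025 0.02 0;0.05 -0.01 -0.025 0.01 0;0.05 -0.01 -0.025 0 0;0.05 -0.01 -0.025 0 0;0.05 -0.01 -0.025 0 0' 40; python3 g.py 0.5397 -0.0752
```

```text
clock: 7.85
eef_pos: [0.5713, 0.0302, 0.3073]
ee_rot: [-1.53, -0.006, -1.614]
contact_force: [-0.4, -0.6, -0.9]
grip_width: 0.0514
eef [0.57133005 0.03017137 0.30729011] rot [-1.5300916  -0.00637165 -1.6137842 ] grasp [0.57758931 0.02891444 0.15242165] f [-0.42213156 -0.58203148 -0.93206574] w 0.051355206852013426 q7 -0.5482050141648928
need mm [ -37.8893067  -104.11444004] tooly [ 0.0403823  -0.00810924 -0.99915139] jaw [ 0.99825975 -0.04267999  0.04069266]
```

```bash
python3 -m creep '0.05 -0.008 -0.022 0 0;0.05 -0.008 -0.022 0 0;0.05 -0.008 -0.02 0 0;0.05 -0.006 -0.015 0 0;0.05 -0.003 -0.008 0 0;0.05 -0.002 -0.004 0 0;0.05 0 0 0 0;0.05 0 0 0 0;0.05 0 0 0 0;0.05 0 0 0 0'; python3 g.py 0.5397 -0.0752;python3 v.py f_w
```

```text
clock: 8.68
eef_pos: [0.5326, -0.0686, 0.3157]
ee_rot: [-1.523, -0.011, -1.619]
contact_force: [0.1, 0.8, -1.7]
grip_width: 0.0513
eef [ 0.53255263 -0.06863342  0.3157427 ] rot [-1.52259301 -0.01070089 -1.61884362] grasp [ 0.53993306 -0.0706469   0.1609316 ] f [ 0.11567816  0.80629545 -1.74148628] w 0.05132787047084982 q7 -0.37910477834267914
need mm [-0.23306231 -4.55310166] tooly [ 0.0476157  -0.01299017 -0.99878126] jaw [ 0.9977105 -0.047458   0.0481819]
[ 0.53261011 -0.0684277   0.31571683] [-1.52255114 -0.01052248 -1.6184313 ] [ 0.01483905  0.6909576  -0.65222851] 0.051544753037470865 q7 -0.37904184834215066
```

View pics/f_w.png

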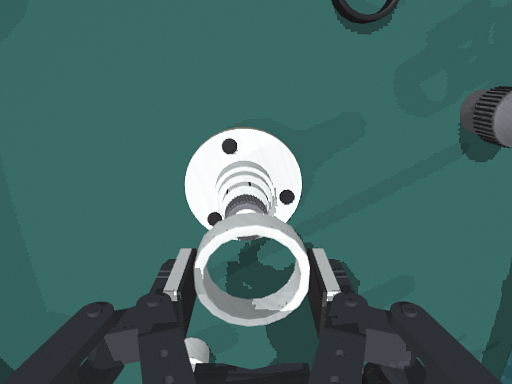

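```bash
cat > ringhand.py <<'E'
from h import *
from scipy.spatial.transform import Rotation as Ro
import sys
# fit ring top rim (far half) on the plane through its top face in the hand; returns world centre
def ringhand(im,m,eef,rot,ltop,R,colr,rowmin,thr=120):
    Rm=Ro.from_euler('xyz',rot).as_matrix(); n=Rm[:,1]; p0=eef+ltop*n
    g=(im.min(2)>thr).astype(np.uint8)
    pts=[]
    for c in range(*colr):
        r=np.where(g[:,c])[0]; r=r[(r>rowmin)&(r<345)]
        if len(r): pts.append((c,r.max()))
    o,d=ray(m,pts); t=((p0-o)@n)/(d@n); P=o+d*t[:,None]
    a=Rm[:,0]; b=Rm[:,2]; Q=np.c_[(P-p0)@a,(P-p0)@b]
    r=least_squares(lambda c:np.hypot(Q[:,0]-c[0],Q[:,1]-c[1])-R,[0,0],loss='soft_l1',f_scale=.0005)
    return p0+r.x[0]*a+r.x[1]*b, r.x, np.sqrt(np.mean(r.fun**2)),pts
E
python3 - <<'E'
from ringhand import *
im=cv2.imread('pics/f_w.png'); m=np.load('f_w.npy',allow_pickle=True).item()
s=manip.read_state()
for l in (.1596,):
    c,off,rms,pts=ringhand(im,m,s['eef_pos'],s['ee_rot'],l,.027,(205,300),290); print(l,c,off,rms,pts[::12])
im2=cv2.imread('pics/e_w.png'); m2=np.load('e_w.npy',allow_pickle=True).item()
c,off,rms,pts=ringhand(im2,m2,np.array([0.63659723,0.18181823,0.17559357]),[-1.53661994,-0.01183296,-1.62606183],.1596,.027,(205,300),290); print('at grasp',c,off,rms)
g=im.min(2)>150; g[200:]=0
cn=max(cv2.findContours(g.astype(np.uint8),0,1)[0],key=cv2.contourArea).reshape(-1,2).astype(float)
cn=cn[(cn[:,1]<197)]
P=plane(m,cn,.012); print(circR(P,.05,P.mean(0)[:2]).x,circ(P))
E
```

```text
0.1596 [ 0.53958391 -0.07018738  0.15627746] [-0.00025213 -0.00064802] 0.001852889592883038 [(205, np.int64(344)), (217, np.int64(316)), (229, np.int64(322)), (241, np.int64(325)), (253, np.int64(325)), (265, np.int64(324)), (277, np.int64(319)), (289, np.int64(312))]
at grasp [0.64127697 0.18002346 0.01607044] [-0.00035416 -0.00068215] 0.0002362697441640017
[ 0.53952903 -0.07518918] (array([ 0.54006918, -0.06428213]), np.float64(0.04205214410731023))
```

```bash
python3 -m creep '0.05 -0.0003 -0.0025 -0.005 0;0.05 -0.0002 -0.0024 -0.01 0;0.05 0 0 -0.012 0;0.05 0 0 -0.01 0;0.05 0 0 -0.005 0;0.05 0 0 -0.002 0;0.05 0 0 0 0;0.05 0 0 0 0;0.05 0 0 0 0;0.05 0 0 0 0'; python3 g.py 0.5397 -0.0752;python3 v.py g_w
```

```text
clock: 9.57
eef_pos: [0.5326, -0.0715, 0.2663]
ee_rot: [-1.524, -0.009, -1.614]
contact_force: [-0.1, 0.4, -1.6]
grip_width: 0.0516
eef [ 0.53256825 -0.07151019  0.26630407] rot [-1.52421652 -0.00905336 -1.6140552 ] grasp [ 0.53971814 -0.07322272  0.11147854] f [-0.06160558  0.38672597 -1.56728944] w 0.05157958469181705 q7 -0.42620241927469316
need mm [-0.01813906 -1.97728173] tooly [ 0.04612832 -0.01104859 -0.99887442] jaw [ 0.99799908 -0.04277732  0.04656106]
[ 0.53258357 -0.07148315  0.26638744] [-1.5240233  -0.0090569  -1.61399496] [ 0.7506215  -0.00525754 -1.31374337] 0.051643423102414814 q7 -0.4262137561659519
```

View pics/g_w.png

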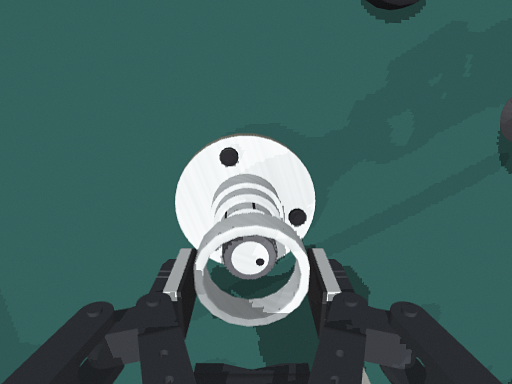

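The ring is held over the cap, whose top is at (250,258) inside the bore. About 2 mm in −y is still needed.

```bash
python3 -m creep '0.05 0 -0.001 -0.002 0;0.05 0 -0.0012 -0.005 0;0.05 0 0 -0.008 0;0.05 0 0 -0.008 0;0.05 0 0 -0.005 0;0.05 0 0 -0.002 0;0.05 0 0 0 0;0.05 0 0 0 0;0.05 0 0 0 0;0.05 0 0 0 0'; python3 g.py 0.5397 -0.0752;python3 v.py h_w;python3 - <<'E'
from ringhand import *
from g import gp
s,g,R=gp(); print('ring mid kin',s['eef_pos']+.1676*R[:,1]-.00065*R[:,2]-.0003*R[:,0])
im=cv2.imread('pics/h_w.png'); m=np.load('h_w.npy',allow_pickle=True).item()
c,off,rms,pts=ringhand(im,m,s['eef_pos'],s['ee_rot'],.1596,.027,(220,290),290);print(c,off,rms)
E
```

```text
clock: 10.45
eef_pos: [0.5326, -0.074, 0.2333]
ee_rot: [-1.524, -0.009, -1.614]
contact_force: [0.1, -0.5, -0.8]
grip_width: 0.0514
eef [ 0.53259239 -0.07395879  0.23327928] rot [-1.52358834 -0.00910692 -1.61412476] grasp [ 0.53983897 -0.07568428  0.07845839] f [ 0.12108926 -0.47516035 -0.75093102] w 0.05142962924487934 q7 -0.4629219616131797
need mm [-0.1389711   0.48427677] tooly [ 0.04675215 -0.01113216 -0.99884449] jaw [ 0.99796704 -0.04283727  0.0471885 ]
[ 0.53264236 -0.07398743  0.23336769] [-1.52335275 -0.00914797 -1.61415995] [ 0.27435434  0.67414617 -0.47895571] 0.051330079943776336 q7 -0.4629161318747528
ring mid kin [ 0.53988139 -0.07553444  0.06592972]
[ 0.53938752 -0.07510175  0.07391099] [-0.00063785 -0.0007829 ] 0.00018264856129420804
```

View pics/h_w.png

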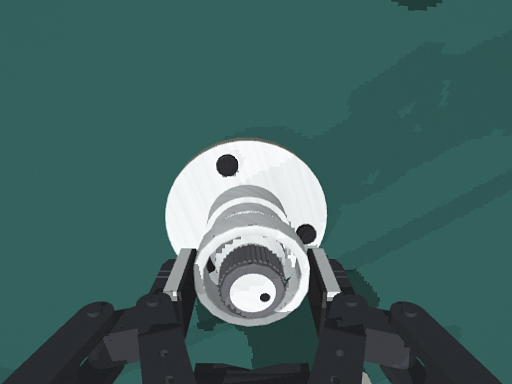

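```bash
python3 -m creep '0.05 -0.0002 0 -0.003 0;0.05 0 0 -0.004 0;0.05 0 0 -0.004 0;0.05 0 0 -0.003 0;0.05 0 0 -0.003 0;0.05 0 0 -0.002 0;0.05 0 0 -0.002 0;0.05 0 0 -0.001 0;0.05 0 0 0 0;0.05 0 0 0 0'; python3 g.py 0.5397 -0.0752
```

```text
clock: 11.33
eef_pos: [0.5325, -0.0734, 0.2098]
ee_rot: [-1.522, -0.009, -1.614]
contact_force: [-0.7, 0.9, 1.2]
grip_width: 0.0515
eef [ 0.53245642 -0.07340555  0.20983351] rot [-1.52238872 -0.00907944 -1.61363921] grasp [ 0.53988958 -0.07513114  0.05502146] f [-0.65976738  0.92951499  1.15294757] w 0.051468723136892006 q7 -0.4937457710902512
need mm [-0.18957825 -0.06885612] tooly [ 0.04795589 -0.01113284 -0.99878741] jaw [ 0.99793086 -0.04234067  0.04838671]
```

It reached seating height with no resistance. I'll press lightly and then release.

```bash
python3 -m creep '0.05 0 0 -0.001 0;0.05 0 0 -0.001 0;0.05 0 0 0 0;0.07 0 0 0 0;0.07 0 0 0 0;0.07 0 0 0 0;0.07 0 0 0 0;0.07 0 0 0 0;0.07 0 0 0 0;0.07 0 0 0 0'; python3 g.py 0.5397 -0.0752;python3 v.py i_w
```

```text
clock: 12.17
eef_pos: [0.5329, -0.0737, 0.2099]
ee_rot: [-1.52, -0.011, -1.614]
contact_force: [0.5, -0.1, 0.2]
grip_width: 0.07
eef [ 0.53290651 -0.07372427  0.20994869] rot [-1.5196268  -0.01083441 -1.61449863] grasp [ 0.54075348 -0.07574612  0.05516065] f [ 0.4930857  -0.11460633  0.21233056] w 0.070033170983239 q7 -0.49640200302136045
need mm [-1.0534822   0.54612052] tooly [ 0.05062566 -0.01304422 -0.99863251] jaw [ 0.99776179 -0.0430776   0.0511442 ]
[ 0.53289777 -0.07371089  0.20993772] [-1.51963545 -0.01081559 -1.61442987] [ 0.34092741 -0.14512186 -0.37481219] 0.06992649499296845 q7 -0.4963650719232279
```

View pics/i_w.png

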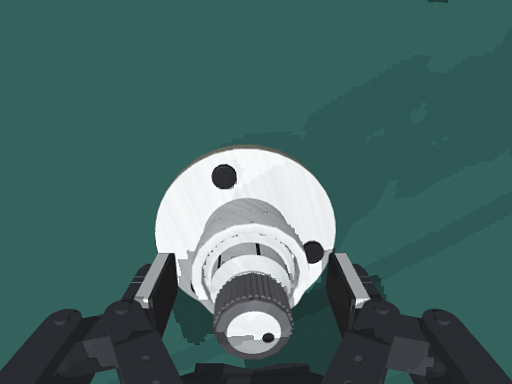

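The spacer looks flat on its seat and released. Next is the lift and move to the collar, turning the wrist on the way.

```bash
python3 -m creep '0.07 0 0 0.006 0;0.07 0 0 0.015 0;0.07 0 0 0.025 0;0.075 0 0 0.03 0;0.085 0 0 0.03 2;0.085 -0.003 0.01 0.025 5;0.085 -0.005 0.02 0.01 6;0.085 -0.007 0.025 0 6;0.085 -0.007 0.025 0 6;0.085 -0.007 0.025 0 6'; python3 g.py 0.4405 0.2695
```

```text
clock: 13.05
eef_pos: [0.5019, 0.0299, 0.3611]
ee_rot: [-1.521, -0.017, -1.063]
contact_force: [-0.5, -0.5, 0.2]
grip_width: 0.085
eef [0.50186613 0.02988369 0.36112192] rot [-1.52144572 -0.01742983 -1.06302275] grasp [0.50985959 0.03124378 0.20633415] f [-0.45991558 -0.47105794  0.21546801] w 0.08501014698429352 q7 -0.05193877354376937
need mm [-69.35958515 238.25622113] tooly [ 0.05157071  0.00877477 -0.9986308 ] jaw [0.8723473  0.48639225 0.04932309]
```

```bash
python3 -m creep '0.085 -0.008 0.027 0 6;0.085 -0.008 0.027 0 6;0.085 -0.008 0.027 0 6;0.085 -0.008 0.027 0 6;0.085 -0.008 0.027 0 6;0.085 -0.008 0.025 0 6;0.085 -0.006 0.02 0 6;0.085 -0.004 0.012 0 6;0.085 -0.002 0.005 0 3;0.085 0 0 0 0'; python3 g.py 0.4405 0.2695
```

```text
clock: 13.88
eef_pos: [0.4334, 0.241, 0.3679]
ee_rot: [-1.517, -0.024, -0.113]
contact_force: [0.5, -0.1, -0.3]
grip_width: 0.0849
eef [0.43340018 0.24096248 0.36788325] rot [-1.51656648 -0.0241586  -0.11342106] grasp [0.43806574 0.24888687 0.21315627] f [ 0.52603968 -0.0560406  -0.27403422] w 0.08494282156029763 q7 0.31302148351204023
need mm [ 2.43426349 20.61313146] tooly [ 0.03010037  0.05112507 -0.99823855] jaw [0.11171072 0.99226228 0.05418746]
```

```bash
python3 -m creep '0.085 0 0.004 0 6;0.085 0.001 0.004 -0.004 7;0.085 0.001 0.004 -0.005 7;0.085 0 0 -0.005 7;0.085 0 0 -0.005 7;0.085 0 0 0 7;0.085 0 0 0 7;0.085 0 0 0 7;0.085 0 0 0 7;0.085 0 0 0 7'; python3 g.py 0.4405 0.2695
```

```text
clock: 14.72
eef_pos: [0.4369, 0.2477, 0.3506]
ee_rot: [-1.524, -0.024, 1.114]
contact_force: [-0.2, 0.3, 0.8]
grip_width: 0.0853
eef [0.43687488 0.24768683 0.35060945] rot [-1.52395061 -0.02359776  1.11373429] grasp [0.43197375 0.25416838 0.1958226 ] f [-0.21578037  0.27147761  0.75865007] w 0.08527486156517534 q7 1.2985434288337532
need mm [ 8.52624713 15.33162202] tooly [-0.03162014  0.04181642 -0.99862483] jaw [-0.89685611  0.43983795  0.04681554]
```

```bash
python3 -m creep '0.085 0 0 0 6;0.085 0 0 0 5;0.085 0 0 0 3;0.085 0 0 0 0;0.085 0 0 0 0;0.085 0 0 0 0;0.085 0 0 0 0;0.085 0 0 0 0;0.085 0 0 0 0;0.085 0 0 0 0'; python3 g.py 0.4405 0.2695; python3 v.py j_w
```

```text
clock: 15.55
eef_pos: [0.4389, 0.2427, 0.3505]
ee_rot: [-1.525, -0.016, 1.352]
contact_force: [0.2, 0.7, -0.3]
grip_width: 0.0851
eef [0.43889525 0.24268329 0.35054284] rot [-1.52541292 -0.01649257  1.35176195] grasp [0.43258611 0.24670385 0.1957235 ] f [ 0.23502507  0.69967377 -0.32129526] w 0.08514430535765166 q7 1.5030344884319897
need mm [ 7.91388647 22.79615214] tooly [-0.04070411  0.02593907 -0.99883449] jaw [-0.97526525  0.21633312  0.04536165]
[0.43888385 0.24269725 0.3505166 ] [-1.52543781 -0.01644753  1.3519417 ] [-0.34435657 -0.49659901 -0.14615059] 0.08486836430065323 q7 1.5030824750707275
```

View pics/j_w.png

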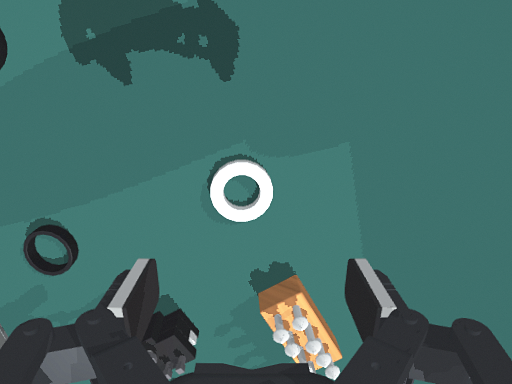

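The collar is at about (242,190), clear of the orange rack at lower right and the tool holder.

```bash
python3 - <<'E'
from h import *
im=cv2.imread('pics/j_w.png'); m=np.load('j_w.npy',allow_pickle=True).item()
e=blob(im.min(2)>110,(242,190),20); print(fitcirc(m,e,.012,.031),circ(plane(m,e,.012)))
E
python3 -m creep '0.085 0.002 0.003 -0.01 0;0.085 0.003 0.006 -0.02 0;0.085 0.003 0.006 -0.02 0;0.085 0.002 0.005 -0.02 0;0.085 0 0 -0.02 0;0.085 0 0 -0.015 0;0.078 0 0 -0.006 0;0.075 0 0 -0.002 0;0.075 0 0 0 0;0.075 0 0 0 0'; python3 v.py k_w
python3 - <<'E'
from h import *
im=cv2.imread('pics/k_w.png'); m=np.load('k_w.npy',allow_pickle=True).item()
e=blob(im.min(2)>110,proj(m,[.4405,.2695,.012])[0],40); r=fitcirc(m,e,.012,.031); print(r,circ(plane(m,e,.012)))
from g import gp
s,g,R=gp(); print(g,R[:,1],R[:,2],'need',1000*(r[0]-g[:2]))
E
```

```text
(array([0.43910334, 0.26866354]), np.float64(0.0004605789465499577), 86) (array([0.43901616, 0.26848808]), np.float64(0.030908461894367703))
clock: 16.43
eef_pos: [0.4492, 0.2656, 0.229]
ee_rot: [-1.525, -0.018, 1.351]
contact_force: [0.5, 0.0, 0.9]
grip_width: 0.0753
[0.44926375 0.2656389  0.22918157] [-1.52562597 -0.01789467  1.35110979] [0.43736021 0.19552546 0.0478803 ] 0.07486111697315154 q7 1.3398624335145422
(array([0.43912708, 0.26886742]), np.float64(0.00044102653925990167), 135) (array([0.43903829, 0.26841648]), np.float64(0.031063850824925437))
[0.44303674 0.26986826 0.07436446] [-0.04017425  0.02728618 -0.99882005] [-0.9751464   0.21691285  0.04514777] need [-3.90965957 -1.00084075]
```

```bash
python3 -m creep '0.073 -0.002 -0.0007 -0.006 0;0.073 -0.0018 -0.0007 -0.012 0;0.073 0 0 -0.012 0;0.073 0 0 -0.01 0;0.073 0 0 -0.006 0;0.073 0 0 -0.004 0;0.073 0 0 -0.002 0;0.073 0 0 0 0;0.073 0 0 0 0;0.073 0 0 0 0'; python3 g.py 0.4391 0.2688;python3 v.py l_w
```

```text
clock: 17.32
eef_pos: [0.4454, 0.2641, 0.1747]
ee_rot: [-1.529, -0.021, 1.35]
contact_force: [-0.3, -0.3, 0.5]
grip_width: 0.0733
eef [0.44537275 0.26405208 0.17466179] rot [-1.52903811 -0.02086536  1.34961752] grasp [0.43976857 0.26862398 0.01983062] f [-0.26343463 -0.34095952  0.52595657] w 0.07327192631615703 q7 1.2478553062767213
need mm [-0.66857024  0.17602005] tooly [-0.03615601  0.0294961  -0.99891077] jaw [-0.97498009  0.21833885  0.041737  ]
[0.4454078  0.26407902 0.17474429] [-1.52912637 -0.0210305   1.34961386] [0.01602293 0.40363075 0.21478775] 0.07298391177893565 q7 1.247920741849933
```

View pics/l_w.png

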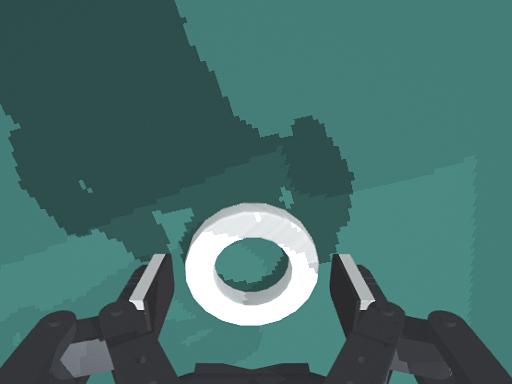

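The collar lies between the pads, spanning columns 187 to 318 and centred at about (252,265). I'll close on it.

```bash
python3 -m creep '0.056 -0.0003 0 -0.001 0;0.056 0 0 0 0;0.056 0 0 0 0;0.056 0 0 0 0;0.056 0 0 0 0;0.056 0 0 0 0;0.056 0 0 0 0;0.056 0 0 0 0;0.056 0 0 0.004 0;0.056 0 0 0.008 0' 45; python3 g.py 0.4391 0.2688
```

```text
clock: 18.2
eef_pos: [0.445, 0.2635, 0.1864]
ee_rot: [-1.53, -0.02, 1.349]
contact_force: [0.5, 0.3, -3.0]
grip_width: 0.059
eef [0.44498201 0.26354662 0.18641768] rot [-1.52951882 -0.01963161  1.34902113] grasp [0.43941118 0.26791919 0.03157955] f [ 0.4573056   0.33312615 -2.96233906] w 0.05902511010295352 q7 1.2643731556230695
need mm [-0.31117847  0.88081069] tooly [-0.03594087  0.02821016 -0.99895568] jaw [-0.97485576  0.2189841   0.04125783]
```

```bash
python3 -m creep '0.056 0 0 0.015 0;0.056 0 0 0.022 0;0.056 0.002 -0.006 0.025 0;0.056 0.004 -0.014 0.025 0;0.056 0.006 -0.02 0.02 0;0.056 0.007 -0.025 0.008 0;0.056 0.008 -0.027 0 0;0.056 0.008 -0.027 0 0;0.056 0.008 -0.027 0 0;0.056 0.008 -0.027 0 0'; python3 g.py 0.5396 -0.0752
```

```text
clock: 19.03
eef_pos: [0.4922, 0.0918, 0.3166]
ee_rot: [-1.532, -0.027, 1.366]
contact_force: [0.3, -0.2, -1.8]
grip_width: 0.059
eef [0.49223785 0.09175754 0.31659072] rot [-1.53225718 -0.02701724  1.36641287] grasp [0.48723927 0.09706662 0.16176234] f [ 0.28155281 -0.23218449 -1.75415795] w 0.059011632922389666 q7 1.76600529213023
need mm [  52.36073318 -172.26662114] tooly [-0.03224889  0.03425215 -0.99889279] jaw [-0.97867047  0.2017936   0.03851555]
```

```bash
python3 -m creep '0.056 0.008 -0.027 0 0;0.056 0.008 -0.027 0 0;0.056 0.008 -0.027 0 0;0.056 0.007 -0.022 0 0;0.056 0.005 -0.016 0 0;0.056 0.004 -0.01 0 0;0.056 0.002 -0.005 0 0;0.056 0 0 0 0;0.056 0 0 0 0;0.056 0 0 0 0'; python3 g.py 0.5396 -0.0752; python3 v.py m_w
```

```text
clock: 19.87
eef_pos: [0.5344, -0.0555, 0.3213]
ee_rot: [-1.533, -0.025, 1.36]
contact_force: [0.1, -0.1, -2.5]
grip_width: 0.0595
eef [ 0.53435114 -0.05548266  0.32129826] rot [-1.53275413 -0.02519432  1.35962506] grasp [ 0.52940483 -0.05043181  0.16645957] f [ 0.12499479 -0.09096527 -2.5255186 ] w 0.059456648614612015 q7 2.065843353164152
need mm [ 10.19517466 -24.76819138] tooly [-0.03191168  0.03258615 -0.99895935] jaw [-0.97727946  0.2085168   0.03802095]
[ 0.53430151 -0.05516729  0.32138077] [-1.53286873 -0.02523386  1.36026203] [-0.25596183  0.93846078 -2.62942632] 0.05917967739379902 q7 2.0658482404900123
```

View pics/m_w.png

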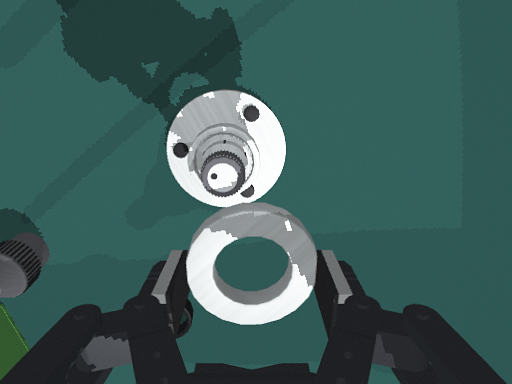

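The collar is held at about (252,265), with the mandrel base centred at about (226,148).

Run:
```python
from ringhand import *
from g import gp
im=cv2.imread('pics/m_w.png'); m=np.load('m_w.npy',allow_pickle=True).item()
s,g,R=gp()
c,off,rms,pts=ringhand(im,m,s['eef_pos'],s['ee_rot'],.162,.031,(205,300),290,110); print('ring top',c,off,rms); mid=c+.006*R[:,1]
hsv=cv2.cvtColor(im,cv2.COLOR_BGR2HSV)
g=(hsv[:,:,1]<60)&(im.min(2)>90); g[201:]=0; g=cv2.morphologyEx(g.astype(np.uint8),cv2.MORPH_OPEN,np.ones((3,3)))
e=blob(g,(226,148),40); e=e[e[:,1]<198]
P=plane(m,e,.012); r=circR(P,.05,P.mean(0)[:2]); print(r.x,np.sqrt(np.mean(r.fun**2)),circ(P),len(P))
f=fitcirc(m,e,.012,.05); print('far',f)
print('need',1000*(f[0]-mid[:2]),'kin mid',s['eef_pos']+.168*R[:,1])
# cap top (bright disc) ~
```

```text
ring top [ 0.52923509 -0.05247614  0.15946166] [-0.00251297 -0.0006263 ] 0.0002476305549739661
[ 0.53994998 -0.07539502] 0.00026156477452816875 (array([ 0.53995226, -0.07538356]), np.float64(0.050022341099419255)) 272
far (array([ 0.54002783, -0.07527492]), np.float64(0.0002687594746456418), 98)
need [ 10.98360618 -22.99427179] kin mid [ 0.52895706 -0.04969375  0.15355503]
```

```bash
python3 -m creep '0.056 0.002 -0.005 0 0;0.056 0.004 -0.008 0 0;0.056 0.003 -0.006 -0.005 0;0.056 0.002 -0.004 -0.01 0;0.056 0 0 -0.012 0;0.056 0 0 -0.01 0;0.056 0 0 -0.005 0;0.056 0 0 -0.002 0;0.056 0 0 0 0;0.056 0 0 0 0'; python3 g.py 0.5396 -0.0752; python3 v.py n_w;  python3 - <<'E'
from ringhand import *
from g import gp
im=cv2.imread('pics/n_w.png'); m=np.load('n_w.npy',allow_pickle=True).item()
s,g,R=gp()
c,off,rms,pts=ringhand(im,m,s['eef_pos'],s['ee_rot'],.162,.031,(205,300),290,110); print('ring top',c,off,rms); mid=c+.006*R[:,1]
print('need',1000*(np.array([.5400,-.0753])-mid[:2]),mid)
E
```

```text
clock: 20.75
eef_pos: [0.5455, -0.078, 0.2711]
ee_rot: [-1.53, -0.025, 1.365]
contact_force: [0.1, -0.4, -1.6]
grip_width: 0.059
eef [ 0.54549018 -0.07797112  0.27109998] rot [-1.53026145 -0.02538033  1.36538543] grasp [ 0.5401427  -0.07284228  0.11627718] f [ 0.05920463 -0.41079563 -1.60619065] w 0.05897036970290738 q7 2.0708603772151766
need mm [-0.54270392 -2.35772278] tooly [-0.03449986  0.0330893  -0.99885678] jaw [-0.97838286  0.20279511  0.04051073]
[ 0.54551285 -0.07793181  0.27123927] [-1.53042065 -0.02539222  1.36545404] [ 0.35291493  0.16672466 -2.13498907] 0.05935682290104402 q7 2.0709415051881797
ring top [ 0.53992317 -0.07491255  0.10934699] [-0.00229487 -0.00045157] 0.0002543550547802012
need [ 0.28289223 -0.58584637] [ 0.53971711 -0.07471415  0.10335381]
```

View pics/n_w.png

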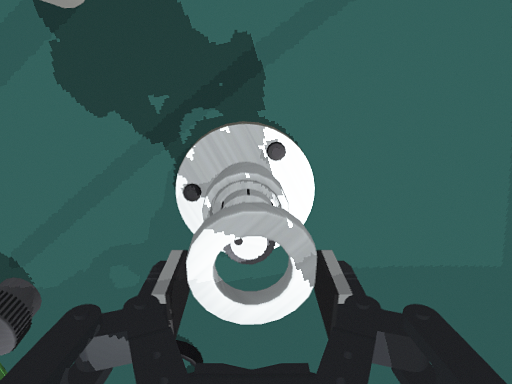

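```bash
python3 -m creep '0.056 0.0003 -0.0006 -0.003 0;0.056 0 0 -0.005 0;0.056 0 0 -0.006 0;0.056 0 0 -0.005 0;0.056 0 0 -0.003 0;0.056 0 0 -0.001 0;0.056 0 0 0 0;0.056 0 0 0 0;0.056 0 0 0 0;0.056 0 0 0 0'; python3 g.py 0.5396 -0.0752; python3 v.py o_w;  python3 - <<'E'
from ringhand import *
from g import gp
im=cv2.imread('pics/o_w.png'); m=np.load('o_w.npy',allow_pickle=True).item()
s,g,R=gp()
c,off,rms,pts=ringhand(im,m,s['eef_pos'],s['ee_rot'],.162,.031,(205,300),290,110); print('ring top',c,off,rms); mid=c+.006*R[:,1]
print('need',1000*(np.array([.5400,-.0753])-mid[:2]),mid)
E
```

```text
clock: 21.63
eef_pos: [0.5462, -0.0781, 0.247]
ee_rot: [-1.533, -0.026, 1.366]
contact_force: [0.3, -0.2, -2.1]
grip_width: 0.0587
eef [ 0.54615334 -0.07810878  0.2470194 ] rot [-1.53252392 -0.02568916  1.36583144] grasp [ 0.54115645 -0.07300649  0.09218401] f [ 0.32842891 -0.23971373 -2.12850846] w 0.05870057855279923 q7 2.0455467195428243
need mm [-1.55645235 -2.19351199] tooly [-0.03223797  0.03291804 -0.99893799] jaw [-0.9785512   0.20242147  0.03825044]
[ 0.54614142 -0.07811097  0.24702946] [-1.53252406 -0.02566636  1.3657759 ] [ 0.21331184  0.44119736 -1.6699295 ] 0.059193101745440305 q7 2.045482454755607
ring top [ 0.54098448 -0.07503012  0.08512523] [-0.00218924 -0.00052282] 0.00024928211469419504
need [-0.79103595 -0.46726703] [ 0.54079104 -0.07483273  0.0791316 ]
```

View pics/o_w.png

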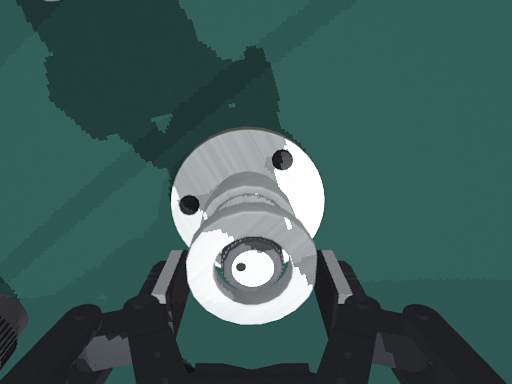

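```bash
python3 -m creep '0.056 -0.0005 -0.0003 -0.001 0;0.056 -0.0004 -0.0003 -0.002 0;0.056 0 0 -0.003 0;0.056 0 0 -0.003 0;0.056 0 0 -0.003 0;0.056 0 0 -0.002 0;0.056 0 0 -0.001 0;0.056 0 0 0 0;0.056 0 0 0 0;0.056 0 0 0 0'; python3 g.py 0.5396 -0.0752
```

```text
clock: 22.52
eef_pos: [0.5453, -0.0798, 0.2306]
ee_rot: [-1.533, -0.024, 1.365]
contact_force: [-0.7, -1.6, -1.8]
grip_width: 0.0593
eef [ 0.54528483 -0.0797642   0.23056812] rot [-1.53328747 -0.0235916   1.36462023] grasp [ 0.54034342 -0.07499787  0.07572024] f [-0.66766118 -1.59500178 -1.7889366 ] w 0.05933475342127794 q7 2.0277256445312193
need mm [-0.7434216  -0.20212577] tooly [-0.03188006  0.03075052 -0.99901855] jaw [-0.97831351  0.20370863  0.03748963]
```

```bash
python3 -m creep '0.056 0 0.0006 -0.001 0;0.056 0 0 -0.0015 0;0.056 0 0 -0.0015 0;0.056 0 0 -0.0015 0;0.056 0 0 -0.001 0;0.056 0 0 0 0;0.056 0 0 0 0;0.056 0 0 0 0;0.056 0 0 0 0;0.056 0 0 0 0'; python3 g.py 0.5396 -0.0752; python3 v.py p_w;  python3 - <<'E'
from ringhand import *
from g import gp
im=cv2.imread('pics/p_w.png'); m=np.load('p_w.npy',allow_pickle=True).item()
s,g,R=gp()
c,off,rms,pts=ringhand(im,m,s['eef_pos'],s['ee_rot'],.162,.031,(205,300),290,110); print('ring top',c,off,rms); mid=c+.006*R[:,1]
print('need',1000*(np.array([.5400,-.0753])-mid[:2]),mid)
E
```

```text
clock: 23.35
eef_pos: [0.5453, -0.0794, 0.2252]
ee_rot: [-1.535, -0.021, 1.364]
contact_force: [-0.9, -1.9, 2.1]
grip_width: 0.0591
eef [ 0.54529173 -0.07944421  0.22516027] rot [-1.53468228 -0.02116519  1.36392218] grasp [ 0.54048795 -0.07508637  0.07029603] f [-0.86334434 -1.94157305  2.13243566] w 0.059094825015716036 q7 2.018895642098083
need mm [-0.8879545  -0.11363234] tooly [-0.03099212  0.02811513 -0.99912413] jaw [-0.97819657  0.20451993  0.03609811]
[ 0.54529924 -0.07943652  0.22518281] [-1.53471723 -0.02117184  1.36390909] [-1.5868182  -2.83728063  1.14714898] 0.059249446733442464 q7 2.018884339365952
ring top [ 0.54002943 -0.07637546  0.06329038] [-1.51444457e-03 -5.73608402e-05] 0.0009593583217430987
need [0.15630679 0.90676895] [ 0.53984369 -0.07620677  0.05729563]
```

View pics/p_w.png

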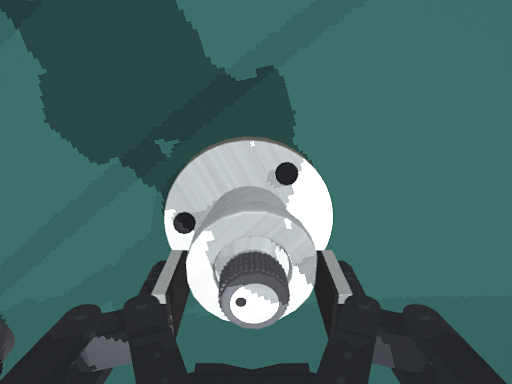

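The collar is around the land, about 1 mm above its seat and starting to take contact. I'll press gently and open.

```bash
python3 -m creep '0.056 0 0.0005 -0.0015 0;0.056 0 0 -0.0015 0;0.056 0 0 0 0;0.066 0 0 0 0;0.072 0 0 0 0;0.072 0 0 0 0;0.072 0 0 0 0;0.072 0 0 0 0;0.072 0 0 0 0;0.072 0 0 0 0'; python3 g.py 0.5396 -0.0752; python3 v.py q_w
```

```text
clock: 24.23
eef_pos: [0.5457, -0.0772, 0.2253]
ee_rot: [-1.537, -0.023, 1.365]
contact_force: [-0.2, 0.1, 0.9]
grip_width: 0.0718
eef [ 0.54565171 -0.0771808   0.22527253] rot [-1.5370261  -0.02287926  1.3649844 ] grasp [ 0.54125301 -0.07264214  0.07040145] f [-0.23132044  0.07820231  0.86551227] w 0.07176456036527086 q7 2.015092087314585
need mm [-1.65301437 -2.55786353] tooly [-0.02837866  0.02928172 -0.99916827] jaw [-0.97849511  0.20348938  0.03375497]
[ 0.54566833 -0.07722973  0.22528106] [-1.53706108 -0.02287713  1.36486994] [ 0.29865052 -0.63254763  0.1669011 ] 0.0718843043031202 q7 2.0150807404603013
```

View pics/q_w.png

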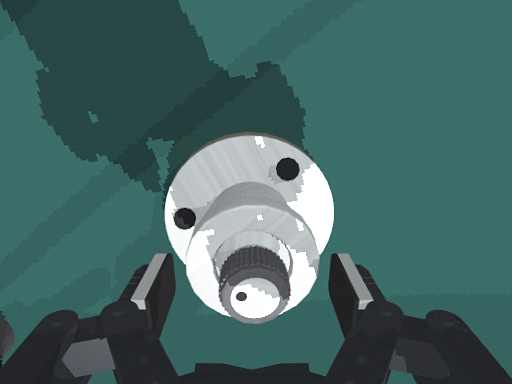

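The collar looks flush. I'll raise to nut height, centre on the axis, and check the stack with the side camera before closing.

```bash
python3 -m creep '0.072 0 0 0.003 0;0.072 0 -0.001 0.005 0;0.072 -0.0005 -0.001 0.005 0;0.072 -0.0005 -0.001 0.002 0;0.06 0 0 0 0;0.05 0 0 0 0;0.05 0 0 0 0;0.05 0 0 0 0;0.05 0 0 0 0;0.05 0 0 0 0'; python3 g.py 0.5400 -0.0753; python3 v.py r_w
python3 - <<'E'
from h import *
im=manip.capture('side'); m=manip.camera_model('side'); 
cv2.imwrite('pics/r_s.png',cv2.resize(im[150:240,240:360],None,fx=6,fy=6,interpolation=cv2.INTER_CUBIC))
im=manip.capture('top');cv2.imwrite('pics/r_t.png',im)
E
```

```text
clock: 25.12
eef_pos: [0.5445, -0.0806, 0.2423]
ee_rot: [-1.538, -0.023, 1.365]
contact_force: [0.6, -0.2, -0.4]
grip_width: 0.05
eef [ 0.54453357 -0.0806479   0.24225488] rot [-1.53756172 -0.0228207   1.36467623] grasp [ 0.54021565 -0.07613368  0.08738081] f [ 0.63751172 -0.18150409 -0.4212023 ] w 0.0500414021416099 q7 2.038439670790979
need mm [-0.21565015  0.83368069] tooly [-0.02785754  0.02912403 -0.99918754] jaw [-0.97844701  0.20380847  0.03321984]
[ 0.54453527 -0.08066844  0.24221955] [-1.53751255 -0.0227982   1.36465152] [ 0.26189882 -0.56999718 -0.30268696] 0.050351602904848254 q7 2.0384487887927873
```

View pics/r_s.png

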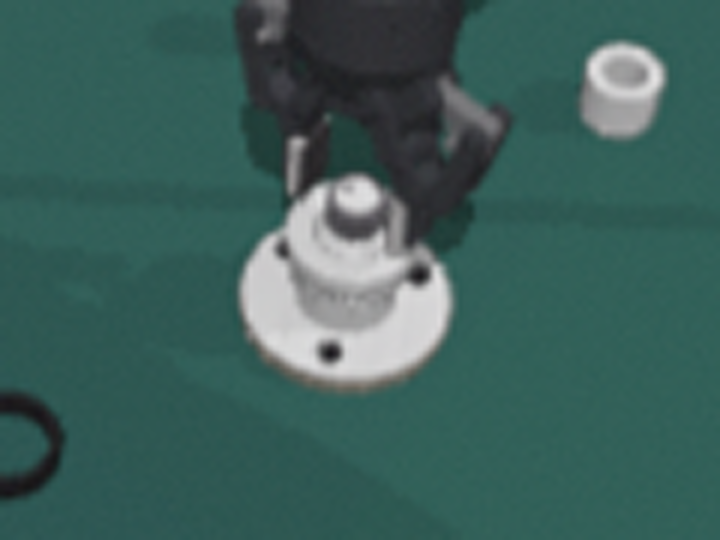

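View pics/r_w.png

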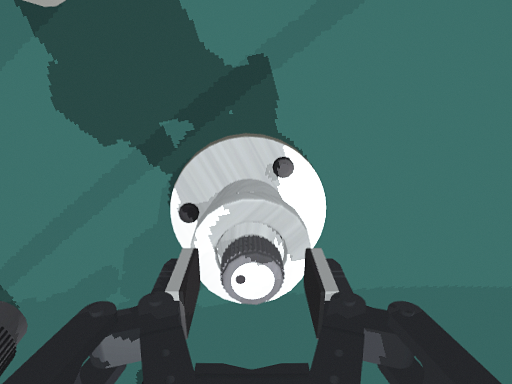

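```bash
python3 - <<'E'
from h import *
im=cv2.imread('pics/r_w.png'); m=np.load('r_w.npy',allow_pickle=True).item()
a=np.linspace(0,2*np.pi,180)
o=cv2.resize(im,None,fx=4,fy=4,interpolation=cv2.INTER_CUBIC)
for z,R,col in [(.062,.031,(0,0,255)),(.012,.05,(255,0,0)),(.0855,.014,(0,255,255))]:
    q=proj(m,np.c_[.5400+R*np.cos(a),-.0753+R*np.sin(a),np.full(180,z)])
    cv2.polylines(o,[np.round(q*4+1.5).astype(int)],True,col,1)
cv2.imwrite('pics/r_o.png',o[480:1260,600:1400])
E
python3 -c "
import cv2;i=cv2.imread('pics/r_o.png');cv2.imwrite('pics/r_o2.png',i[100:700])"
```

```text
(no output)
```

View pics/r_o2.png

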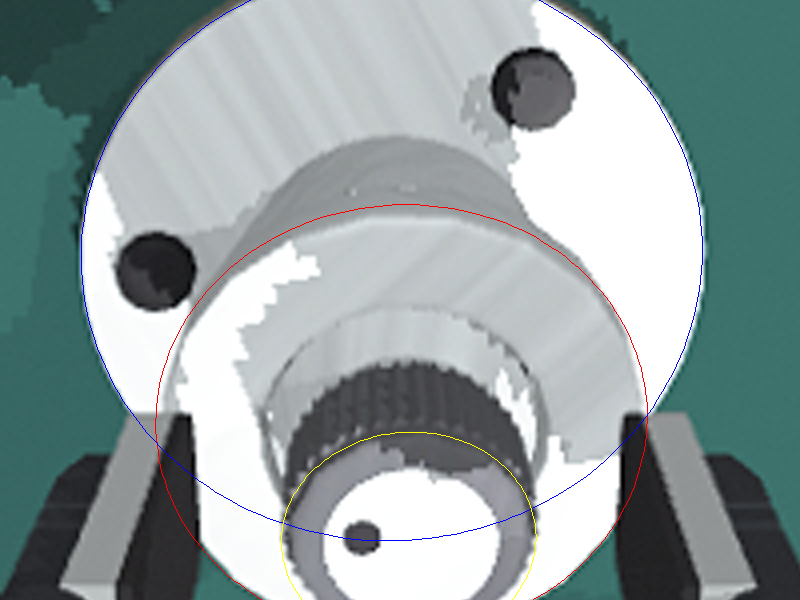

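The stack overlay agrees to within about 1.5 mm, which fits the bore play: the collar is flat at 62 mm and the jaws are centred on the nut. I'll close on it.

```bash
python3 -m creep '0.045 0 0.0006 0 0;0.035 0 0 -0.0005 0;0.02 0 0 0 0;0.02 0 0 0 0;0.02 0 0 0 0;0.02 0 0 0 0;0.02 0 0 0 0;0.02 0 0 0 0;0.02 0 0 0 0;0.02 0 0 0 0' 60; python3 g.py 0.5400 -0.0753; python3 v.py s_w
python3 - <<'E'
from g import *
s,g,R=gp(); l=.165*R[:2,1]*1000
for th0 in range(0,-260,-7):
    f=lambda t:np.array([[np.cos(t),-np.sin(t)],[np.sin(t),np.cos(t)]])@l
    d=-(f(np.radians(th0-7))-f(np.radians(th0))); print(th0,np.round(d,2),end='; ')
E
```

```text
clock: 26.1
eef_pos: [0.5446, -0.08, 0.2419]
ee_rot: [-1.538, -0.023, 1.365]
contact_force: [0.5, -0.3, 1.6]
grip_width: 0.0255
eef [ 0.54463233 -0.07995086  0.24192596] rot [-1.53798829 -0.02268921  1.36476752] grasp [ 0.54037453 -0.07547043  0.08704925] f [ 0.53172604 -0.28606187  1.63512242] w 0.025485292425798185 q7 2.0366196032502906
need mm [-0.37453379  0.17043031] tooly [-0.02746968  0.02890598 -0.99920461] jaw [-0.97847652  0.20373577  0.0327937 ]
[ 0.54462822 -0.07993709  0.2419458 ] [-1.53796379 -0.0226657   1.364815  ] [-0.72126264  0.31634546  0.91459188] 0.025089356541225603 q7 2.036668639883879
0 [-0.61 -0.52]; -7 [-0.67 -0.44]; -14 [-0.72 -0.35]; -21 [-0.76 -0.26]; -28 [-0.79 -0.17]; -35 [-0.8  -0.07]; -42 [-0.8   0.03]; -49 [-0.79  0.12]; -56 [-0.77  0.22]; -63 [-0.74  0.31]; -70 [-0.7  0.4]; -77 [-0.64  0.48]; -84 [-0.58  0.56]; -91 [-0.51  0.62]; -98 [-0.43  0.68]; -105 [-0.34  0.73]; -112 [-0.25  0.76]; -119 [-0.15  0.79]; -126 [-0.06  0.8 ]; -133 [0.04 0.8 ]; -140 [0.14 0.79]; -147 [0.23 0.77]; -154 [0.33 0.73]; -161 [0.41 0.69]; -168 [0.49 0.63]; -175 [0.57 0.57]; -182 [0.63 0.5 ]; -189 [0.69 0.41]; -196 [0.73 0.33]; -203 [0.77 0.24]; -210 [0.79 0.14]; -217 [0.8  0.04]; -224 [ 0.8  -0.05]; -231 [ 0.79 -0.15]; -238 [ 0.76 -0.25]; -245 [ 0.73 -0.34]; -252 [ 0.68 -0.42]; -259 [ 0.63 -0.5 ];
```

View pics/s_w.png

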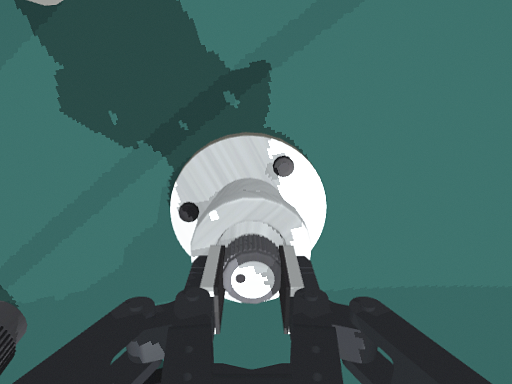

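The nut is gripped between the pads, with its dot at (241,278). I'll screw it down, shifting the TCP to allow for the tool's lean.

```bash
python3 -c "
from rig import manip; s=manip.read_state(); print(s['moment'])"; python3 -m creep '0.02 -0.0005 -0.0005 -0.00005 -6;0.02 -0.0006 -0.0004 -0.00005 -6;0.02 -0.0006 -0.0003 -0.00005 -6;0.02 -0.0006 -0.0003 -0.00005 -6;0.02 -0.0007 -0.0002 -0.00005 -6;0.02 -0.0007 -0.0001 -0.00005 -6;0.02 -0.0007 0 -0.00005 -6;0.02 -0.0007 0 -0.00005 -6;0.02 -0.0007 0.0001 -0.00005 -6;0.02 -0.0007 0.0002 -0.00005 -6'; python3 g.py 0.5400 -0.0753; python3 v.py t_w;python3 -c "
from rig import manip; s=manip.read_state(); print(s['moment'])"
```

```text
[-0.10177812  0.00056813 -0.03239324]
clock: 26.98
eef_pos: [0.5382, -0.082, 0.2415]
ee_rot: [-1.538, -0.024, 0.273]
contact_force: [-0.1, 0.8, 0.8]
grip_width: 0.0253
eef [ 0.53818508 -0.08195347  0.24145351] rot [-1.5379755  -0.02437986  0.2728155 ] grasp [ 0.54045141 -0.07603772  0.08658302] f [-0.05278127  0.84236581  0.79744777] w 0.02526672863072937 q7 1.0542370087105462
need mm [-0.45140895  0.7377177 ] tooly [ 0.01462145  0.03816612 -0.99916443] jaw [-0.27006912  0.96228192  0.03280518]
[ 0.53810123 -0.08191066  0.24154356] [-1.53830894 -0.02451065  0.26511751] [ 1.86087843  0.44079497 -3.56412631] 0.02540962402492953 q7 1.0469880859868215
[ 0.10438936 -0.48429939 -0.07565221]
```

View pics/t_w.png

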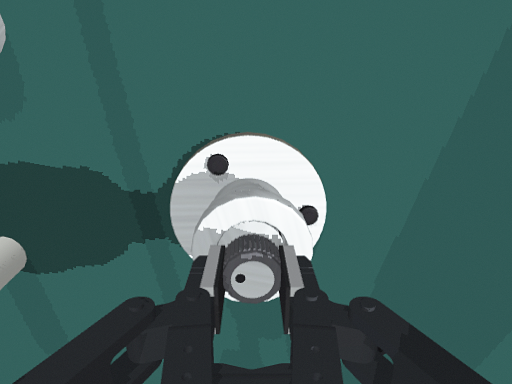

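The dot still sits at (241,278) in the hand, so the nut turned 62.7° without slipping.

```bash
python3 -m creep '0.02 -0.0007 0.0004 -0.00005 -6.5;0.02 -0.0007 0.0005 -0.00005 -6.5;0.02 -0.0006 0.0005 -0.00005 -6.5;0.02 -0.0006 0.0006 -0.00005 -6.5;0.02 -0.0005 0.0007 -0.00005 -6.5;0.02 -0.0004 0.0007 -0.00005 -6.5;0.02 -0.0003 0.0007 -0.00005 -6.5;0.02 -0.0003 0.0007 -0.00005 -6.5;0.02 -0.0002 0.0007 -0.00005 -6;0.02 0 0.0003 0 -3'; python3 g.py 0.5400 -0.0753; python3 -c "
from rig import manip; s=manip.read_state(); print(s['moment'])"
```

```text
clock: 27.87
eef_pos: [0.5339, -0.0767, 0.2409]
ee_rot: [-1.54, -0.025, -0.821]
contact_force: [0.2, 0.4, -0.7]
grip_width: 0.0254
eef [ 0.5338685  -0.07670824  0.24092933] rot [-1.54016706 -0.02548132 -0.82060897] grasp [ 0.54003227 -0.0763597   0.08605232] f [ 0.22447384  0.44795876 -0.69135541] w 0.02536506412065415 q7 0.08490465452024179
need mm [-0.03226518  1.05970131] tooly [ 0.0397662   0.00224865 -0.99920648] jaw [0.73068605 0.68202687 0.03061453]
[-0.04405171  0.08582624  0.06515308]
```

```bash
python3 -m creep '0.02 0 0.0005 0 -4;0.02 0 0.0005 -0.00005 -4;0.02 0 0.0005 0 -4;0.02 0.0001 0.0005 -0.00005 -4;0.02 0.0001 0.0005 0 -4;0.02 0.0002 0.0004 -0.00005 -4;0.02 0.0002 0.0004 0 -4;0.02 0.0002 0.0004 -0.00005 -4;0.02 0.0002 0.0004 0 -4;0.02 0.0002 0.0004 0 -3'; python3 g.py 0.5400 -0.0753; python3 -c "
from rig import manip; s=manip.read_state(); print(s['moment'])"
```

```text
clock: 28.7
eef_pos: [0.535, -0.0697, 0.2408]
ee_rot: [-1.544, -0.026, -1.497]
contact_force: [1.5, -3.7, -0.9]
grip_width: 0.0257
eef [ 0.53498255 -0.06972018  0.24079131] rot [-1.5438749  -0.02570557 -1.49704058] grasp [ 0.53943699 -0.07338438  0.08589867] f [ 1.51175887 -3.67371141 -0.87840618] w 0.02568542761991885 q7 -0.4842357297477984
need mm [ 0.56300644 -1.91562292] tooly [ 0.02873831 -0.02364    -0.99930739] jaw [0.99686892 0.07435219 0.02690928]
[-0.66955112 -0.16910928  0.67283849]
```

```bash
python3 v.py u_w;python3 -c "
from rig import manip; s=manip.read_state(); print(s['moment'])"
```

```text
[ 0.53498031 -0.06931895  0.24078449] [-1.54390059 -0.02520041 -1.49983951] [-0.14714456  2.72946078  0.31132842] 0.025464042754784012 q7 -0.4868348834084289
[0.69553427 0.31726782 0.03369273]
```

View pics/u_w.png

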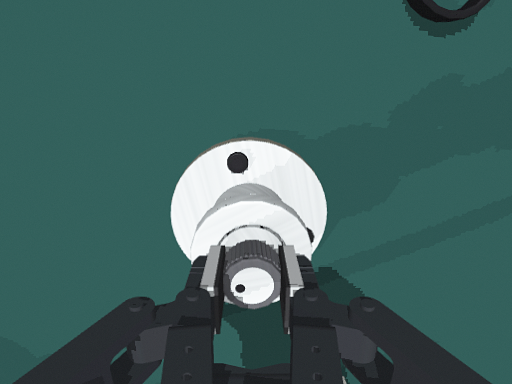

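The dot moved to (240,288) and the nut centre to (252,287): it slid about 2 mm along the pads but did not rotate in them. I'll correct y while continuing.

```bash
python3 -m creep '0.02 0.0003 -0.0006 0 -2;0.02 0.0003 -0.0004 0 -3;0.02 0.0003 -0.0003 0 -3;0.02 0.0003 0.0002 -0.00005 -3;0.02 0.0003 0.0002 0 -3;0.02 0.0003 0.0002 -0.00005 -3;0.02 0.0003 0.0002 0 -3;0.02 0.0003 0.0001 -0.00005 -3;0.02 0.0003 0.0001 0 -3;0.02 0 0 0 0'; python3 g.py 0.5400 -0.0753; python3 v.py w_w; python3 -c "
from rig import manip; s=manip.read_state(); print(s['moment'])"
```

```text
clock: 29.58
eef_pos: [0.5395, -0.0637, 0.2407]
ee_rot: [-1.543, -0.02, -1.923]
contact_force: [-1.2, -3.3, 3.3]
grip_width: 0.0253
eef [ 0.5394761 -0.0637425  0.2406843] rot [-1.54307664 -0.0195119  -1.92252713] grasp [ 0.5424676  -0.06806049  0.08577334] f [-1.1597539  -3.33218097  3.3411146 ] w 0.025306961410366403 q7 -0.8227943769572922
need mm [-2.46759787 -7.23950987] tooly [ 0.0193     -0.02785799 -0.99942556] jaw [ 0.93860347 -0.34388316  0.02771086]
[ 0.53943374 -0.06372992  0.24070683] [-1.54310344 -0.01955313 -1.91995766] [ 0.11437924 -0.47327118  1.71169802] 0.025365390553805503 q7 -0.8207386600622115
[-0.16662955  0.01745024  0.56689493]
```

View pics/w_w.png

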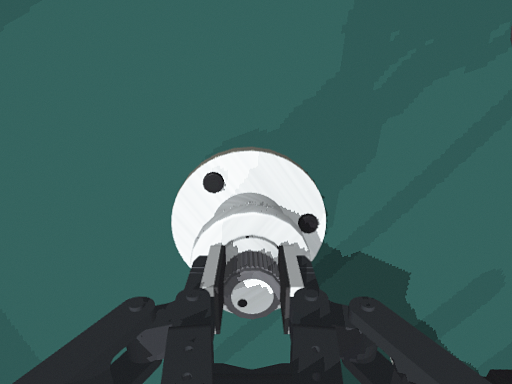

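In this view the dot has rotated about 35° in the hand, to (242,303) with the nut centre at (253,295), and the hand has been pushed aside. So the nut has stopped and the pads rolled around it. I'll measure the dot's world angle in all the views.

```bash
cat > dot.py <<'E'
from h import *
import sys
def dot(n,seed,z):
    im=cv2.imread(f'pics/{n}.png'); m=np.load(f'{n}.npy',allow_pickle=True).item()
    x,y=seed; w=im[y-6:y+7,x-6:x+7].astype(float).mean(2)
    k=np.clip(w.max()*.6-w,0,None); yy,xx=np.mgrid[-6:7,-6:7]; k[np.hypot(xx,yy)>5]=0
    d=np.array([x+(k*xx).sum()/k.sum(),y+(k*yy).sum()/k.sum()])
    P=plane(m,[d],z)[0]; return d,P
if __name__=='__main__':
    for n,s in [('r_w',(240,279)),('s_w',(241,278)),('t_w',(240,278)),('u_w',(240,288)),('w_w',(242,303))]:
        d,P=dot(n,s,.085); v=P[:2]-[.5400,-.0753]; print(n,d,1000*v,np.linalg.norm(v)*1000,np.degrees(np.arctan2(v[1],v[0])))
E
python3 dot.py
```

```text
r_w [240.18608709 279.12092247] [ 4.88615509 -1.46114271] 5.099946036044397 -16.648627476740792
s_w [240.33602129 278.16393839] [ 4.81781355 -1.45069839] 5.031486185740286 -16.757644910899494
t_w [239.99438919 278.0524101 ] [ 0.44624619 -5.22743187] 5.246444474114907 -85.12070439927875
u_w [239.87795206 287.99269922] [-5.44652279 -1.23309324] 5.584364734041786 -167.2432856855659
w_w [242.06859561 302.81752982] [-5.45688252 -1.34670337] 5.62060288444912 -166.13699409622285
```

The dot's world angle stayed at −167° and −166° over the last two views, so the nut is stopped about 150° (2.6 rad) from where it began. I'll open, recentre, regrip and confirm the stop with a light clockwise turn.

```bash
python3 -m creep '0.045 0 0 0 0;0.05 0 0 0 0;0.05 0 0 0 0;0.05 0 0 0 0;0.05 -0.001 -0.0025 0 0;0.05 -0.001 -0.0025 0 0;0.05 -0.0007 -0.002 0 0;0.05 0 0 0 0;0.05 0 0 0 0;0.05 0 0 0 0'; python3 g.py 0.5400 -0.0753; python3 v.py x_w
```

```text
clock: 30.47
eef_pos: [0.5357, -0.072, 0.2401]
ee_rot: [-1.546, -0.019, -1.912]
contact_force: [0.5, 0.3, -0.7]
grip_width: 0.0499
eef [ 0.53573399 -0.07199766  0.24005143] rot [-1.5457039  -0.01932153 -1.91155513] grasp [ 0.5383988  -0.07611892  0.08512915] f [ 0.46839837  0.28263734 -0.70518468] w 0.049922898175853755 q7 -0.8003191954295037
need mm [1.60120242 0.81891538] tooly [ 0.0171923  -0.02658877 -0.99949861] jaw [ 0.94236665 -0.33364028  0.02508511]
[ 0.53577209 -0.07188592  0.24007265] [-1.54564941 -0.01924222 -1.91138329] [-0.23203164 -0.50130543  0.14322475] 0.04996786530464754 q7 -0.800310258861548
```

View pics/x_w.png

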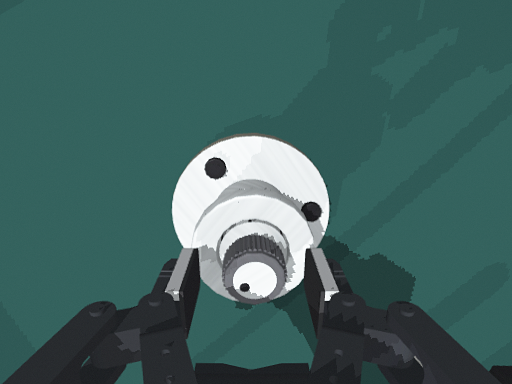

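The nut at (255,280) is nearly centred between the pads, with the dot at (244,287). I'll regrip after a small shift.

```bash
python3 -m creep '0.045 0.0007 0.0003 0.0006 0;0.035 0.0006 0.0003 0.0006 0;0.02 0 0 0 0;0.02 0 0 0 0;0.02 0 0 0 0;0.02 0 0 0 0;0.02 0 0 0 0;0.02 0 0 0 0;0.02 0 0 0 0;0.02 0 0 0 0' 80; python3 g.py 0.5400 -0.0753; python3 v.py y_w
python3 - <<'E'
from dot import *
for n,s in [('x_w',(244,287)),]:
    d,P=dot(n,s,.084); v=P[:2]-[.5397,-.0753]; print(n,d,1000*v,np.linalg.norm(v)*1000,np.degrees(np.arctan2(v[1],v[0])))
print(manip.read_state()['moment'])
E
```

```text
clock: 31.35
eef_pos: [0.5372, -0.0709, 0.2419]
ee_rot: [-1.546, -0.02, -1.911]
contact_force: [-0.2, -0.6, 1.2]
grip_width: 0.0242
eef [ 0.53724596 -0.07086749  0.2418767 ] rot [-1.54557757 -0.01982548 -1.9109533 ] grasp [ 0.53990566 -0.07506727  0.08695644] f [-0.18568343 -0.62626667  1.21130013] w 0.024240525101877484 q7 -0.7990630894472837
need mm [ 0.09434468 -0.23273356] tooly [ 0.01715932 -0.02709533 -0.99948557] jaw [ 0.94256933 -0.33305775  0.02521113]
[ 0.53724932 -0.07091179  0.24188155] [-1.54551497 -0.01977513 -1.91100001] [-1.28023985 -0.34613926  0.65235987] 0.02459559797709159 q7 -0.7990261007080977
x_w [244.28566856 287.2030364 ] [-5.38997252 -2.12371157] 5.793268044428442 -158.49498562770304
[-0.01421737  0.19270792 -0.01562154]
```

View pics/y_w.png

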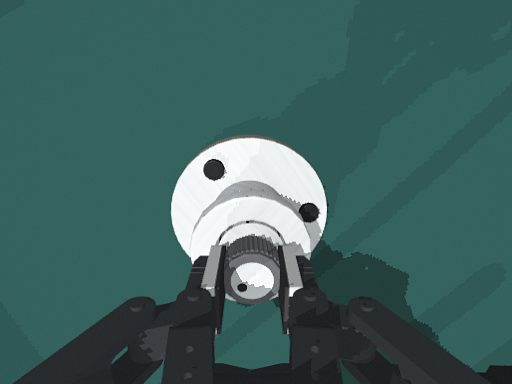

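```bash
python3 -m creep '0.02 0.0001 0.0001 0 -2;0.02 0.0002 0.0001 0 -2;0.02 0.0001 0.0001 0 -2;0.02 0.0002 0.0001 0 -2;0.02 0 0 0 0;0.02 0 0 0 0;0.02 0 0 0 0;0.02 0 0 0 0;0.02 0 0 0 0;0.02 0 0 0 0'; python3 g.py 0.5400 -0.0753;python3 v.py z_w
python3 - <<'E'
from dot import *
for n,s in [('y_w',(242,287)),('z_w',(242,287))]:
    d,P=dot(n,s,.084); v=P[:2]-[.5397,-.0753]; print(n,d,1000*v,np.linalg.norm(v)*1000,np.degrees(np.arctan2(v[1],v[0])))
print(manip.read_state()['moment'])
E
```

```text
clock: 32.23
eef_pos: [0.5378, -0.0705, 0.242]
ee_rot: [-1.545, -0.021, -2.047]
contact_force: [-1.3, -1.3, 2.2]
grip_width: 0.0243
eef [ 0.5378379  -0.07047517  0.24197474] rot [-1.5446904  -0.0208072  -2.04737814] grasp [ 0.53995411 -0.07519578  0.0870611 ] f [-1.303076   -1.3434094   2.18134627] w 0.02431002594577308 q7 -0.9056969815177635
need mm [ 0.04588744 -0.10421854] tooly [ 0.01365301 -0.03045558 -0.99944287] jaw [ 0.88851455 -0.45810569  0.02609731]
[ 0.53783663 -0.07049517  0.24199446] [-1.54466143 -0.02085692 -2.04751735] [-1.01458169 -1.10548354  0.48164017] 0.024693975284840186 q7 -0.9057689031077832
y_w [241.83375186 287.11913173] [-5.33716757 -1.95113802] 5.682631188723288 -159.91882304682935
z_w [243.44255546 288.51130546] [-5.38076474 -2.365084  ] 5.877605931999781 -156.27238811730336
[-0.009662    0.16091514 -0.08564799]
```

The hand turned 7.8° clockwise while the dot's world angle held (−160°, then −156°), so the stop is confirmed. I'll work out the quarter-turn shifts.

Run:
```python
from g import *
s,g,R=gp(); l=.165*R[:2,1]*1000
f=lambda t:np.array([[np.cos(t),-np.sin(t)],[np.sin(t),np.cos(t)]])@l
for k in range(15):
    print(k*6,np.round(-(f(np.radians(6*k+6))-f(np.radians(6*k))),2),end='; ')
```

```text
0 [-0.51 -0.26]; 6 [-0.48 -0.32]; 12 [-0.45 -0.36]; 18 [-0.41 -0.41]; 24 [-0.36 -0.45]; 30 [-0.31 -0.48]; 36 [-0.26 -0.51]; 42 [-0.21 -0.54]; 48 [-0.15 -0.56]; 54 [-0.09 -0.57]; 60 [-0.03 -0.58]; 66 [ 0.03 -0.58]; 72 [ 0.09 -0.57]; 78 [ 0.15 -0.56]; 84 [ 0.21 -0.54];
```

```bash
python3 -m creep '0.02 -0.0005 -0.0003 0.00005 6;0.02 -0.0005 -0.0003 0.00005 6;0.02 -0.0004 -0.0004 0.00005 6;0.02 -0.0004 -0.0004 0.00005 6;0.02 -0.0004 -0.0004 0.00005 6;0.02 -0.0003 -0.0005 0.00005 6;0.02 -0.0003 -0.0005 0.00005 6;0.02 -0.0002 -0.0005 0.00005 5;0.02 0 0 0 0;0.02 0 0 0 0'; python3 g.py 0.5400 -0.0753;python3 v.py aa_w; python3 -c "
from rig import manip; print(manip.read_state()['moment'])"
```

```text
clock: 33.12
eef_pos: [0.5344, -0.074, 0.2424]
ee_rot: [-1.544, -0.021, -1.189]
contact_force: [-0.9, -0.7, 3.0]
grip_width: 0.0247
eef [ 0.53442468 -0.0739927   0.24237692] rot [-1.54422816 -0.02099707 -1.18880901] grasp [ 0.53945815 -0.0754765   0.08746578] f [-0.89611222 -0.68898605  3.02996555] w 0.024680388042619746 q7 -0.22147433511389747
need mm [0.54184592 0.17649594] tooly [ 0.03247403 -0.00957289 -0.99942673] jaw [0.92739028 0.37315128 0.02655919]
[ 0.53443183 -0.07394583  0.24238956] [-1.54424614 -0.02111164 -1.18894926] [-0.57999675  0.10139271  1.86406849] 0.024446632837177792 q7 -0.22156655434521672
[-0.01612569  0.21316898  0.08521874]
```

View pics/aa_w.png

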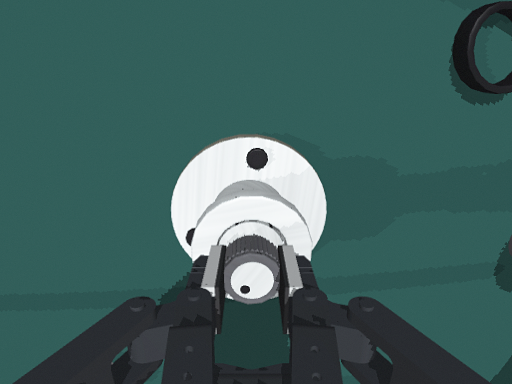

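```bash
cat > cap.py <<'E'
from h import *
from dot import dot
def capang(n,seed,z=.084,dbg=True):
    im=cv2.imread(f'pics/{n}.png'); m=np.load(f'{n}.npy',allow_pickle=True).item()
    d,P=dot(n,seed,z)
    # rim of the bright top disc: radial gradient search from disc middle, in the rectified plane z
    c0=plane(m,[(252,281)],z)[0]
    g=cv2.GaussianBlur(im.mean(2).astype(np.float32),(0,0),.7)
    pts=[]
    c=c0[:2].copy()
    for it in range(5):
        pts=[]
        for a in np.radians(np.arange(0,360,4)):
            r=np.arange(.0068,.0135,.0001); X=np.c_[c[0]+r*np.cos(a),c[1]+r*np.sin(a),np.full(len(r),z)]
            q=proj(m,X).astype(np.float32); v=cv2.remap(g,q[:,0].reshape(1,-1),q[:,1].reshape(1,-1),cv2.INTER_LINEAR)[0]
            dv=np.diff(v); k=dv.argmin()
            if dv[k]<-1.5: pts.append(X[k,:2])
        Q=np.array(pts); 
        r0=np.median(np.hypot(*(Q-c).T)); Qg=Q[abs(np.hypot(*(Q-c).T)-r0)<.0015]
        s=least_squares(lambda p:np.hypot(Qg[:,0]-p[0],Qg[:,1]-p[1])-p[2],[*c,r0],loss='soft_l1',f_scale=.0003); c=s.x[:2]
    v=P[:2]-c
    print(n,'centre',c,'R',1000*s.x[2],len(Qg),'dot r',1000*np.linalg.norm(v),'ang',np.degrees(np.arctan2(v[1],v[0])))
if __name__=='__main__':
    import sys
    for a in sys.argv[1:]:
        n,x,y,z=a.split(','); capang(n,(int(x),int(y)),float(z))
E
python3 cap.py s_w,241,278,.0855 t_w,240,278,.085 u_w,240,288,.084 w_w,242,303,.084 x_w,244,287,.084 y_w,242,287,.084 z_w,243,288,.084 aa_w,245,289,.0845
```

```text
s_w centre [ 0.53984708 -0.07499525] R 9.58258935096031 87 dot r 5.324118410108573 ang -23.076539892918554
t_w centre [ 0.53997155 -0.07512013] R 9.548371939120592 89 dot r 5.428101792593435 ang -84.98297341099465
u_w centre [ 0.5399134  -0.07576512] R 9.573882673357101 89 dot r 5.525791137027111 ang -164.31256975027182
w_w centre [ 0.54235399 -0.07098701] R 8.673505261763678 54 dot r 10.307060873004119 ang -141.66972143406988
x_w centre [ 0.53963608 -0.07573082] R 9.594494556932002 90 dot r 5.5886250417556385 ang -162.3671306248233
y_w centre [ 0.53966092 -0.07567957] R 9.562087753674541 90 dot r 5.52626352380947 ang -163.47806923991013
z_w centre [ 0.53958484 -0.0756831 ] R 9.594239056932443 90 dot r 5.653750342602975 ang -155.8258706682582
aa_w centre [ 0.54002595 -0.07566926] R 9.59020899999965 90 dot r 5.529279621810393 ang -103.2579741706673
```

```bash
python3 -c "
import cv2,numpy as np
L=[cv2.resize(cv2.imread(f'pics/{n}.png')[262:302,230:276],None,fx=8,fy=8,interpolation=cv2.INTER_CUBIC)[:, :] for n in ['x_w','y_w','z_w','aa_w']]
o=np.vstack([np.hstack(L[:2]),np.hstack(L[2:])]);print(o.shape);cv2.imwrite('pics/cmp.png',cv2.resize(o,(690,600)))"
```

```text
(640, 736, 3)
```

View pics/cmp.png

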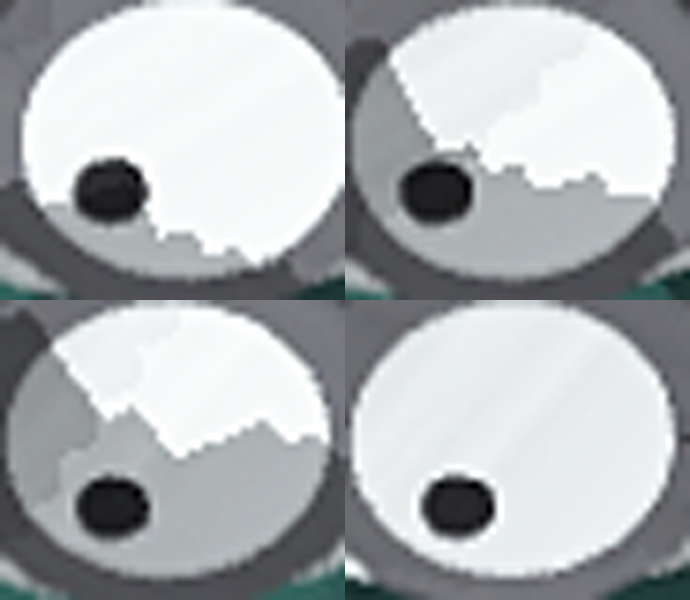

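Measured against the nut's own disc, the dot was at about −164° at the stop and is now at −103°. That is 61° backed off, including a few degrees of rebound, so about 29° more is needed.

```bash
python3 -m creep '0.02 -0.0001 -0.0005 0.00005 5;0.02 0 -0.0005 0.00005 6;0.02 0 -0.0005 0.00005 6;0.02 0.0001 -0.0005 0.00005 6;0.02 0.0001 -0.0004 0.00005 5;0.02 0 0 0 0;0.02 0 0 0 0;0.02 0 0 0 0;0.02 0 0 0 0;0.02 0 0 0 0'; python3 g.py 0.5400 -0.0753;python3 v.py ab_w
```

```text
clock: 34.0
eef_pos: [0.5343, -0.0761, 0.2426]
ee_rot: [-1.547, -0.023, -0.708]
contact_force: [-0.3, -1.1, -0.4]
grip_width: 0.0245
eef [ 0.53431685 -0.0761118   0.24263497] rot [-1.54741373 -0.02258729 -0.70809487] grasp [ 0.53933227 -0.07563523  0.08771687] f [-0.34273056 -1.10256295 -0.3729037 ] w 0.024544730338632685 q7 0.18194224018967103
need mm [0.66773023 0.33523068] tooly [ 0.03235758  0.00307462 -0.99947163] jaw [0.64980891 0.75973812 0.0233745 ]
[ 0.53431741 -0.07609999  0.24265611] [-1.5474263  -0.02262466 -0.70776764] [-0.79929867 -0.54684502  0.93186077] 0.02457807188912898 q7 0.18217094438012274
```

View pics/ab_w.png

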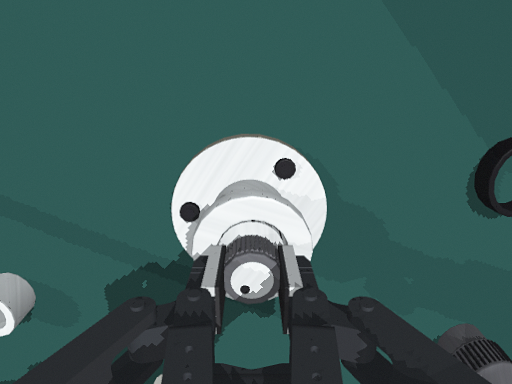

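```bash
python3 cap.py aa_w,245,289,.0845 ab_w,245,289,.0848; python3 -c "
from rig import manip; s=manip.read_state(); print(s['moment'],s['contact_force'])"
```

```text
aa_w centre [ 0.54002595 -0.07566926] R 9.59020899999965 90 dot r 5.529279621810393 ang -103.2579741706673
ab_w centre [ 0.54019234 -0.07552437] R 9.585265145917198 87 dot r 5.593917872900141 ang -74.86706191654814
[-0.103999    0.20060301  0.065197  ] [-0.79929867 -0.54684502  0.93186077]
```

```bash
sed -i 's/w.max()\*.6-w/105-w/' dot.py; python3 cap.py s_w,241,278,.0855 t_w,240,278,.085 u_w,240,288,.084 x_w,244,287,.084 y_w,242,287,.084 z_w,243,288,.084 aa_w,245,289,.0845 ab_w,245,289,.0848
python3 - <<'E'
import numpy as np,cv2
from h import *
print([ (n,plane(np.load(n+'.npy',allow_pickle=True).item(),[(252,281)],.084)[0][:2]) for n in ['z_w']])
E
```

```text
s_w centre [ 0.53984708 -0.07499525] R 9.58258935096031 87 dot r 5.268247204881126 ang -22.416678431769157
t_w centre [ 0.53997155 -0.07512013] R 9.548371939120592 89 dot r 5.424454047395301 ang -84.95087274334102
u_w centre [ 0.5399134  -0.07576512] R 9.573882673357101 89 dot r 5.497487016782162 ang -164.82649363681907
x_w centre [ 0.53963608 -0.07573082] R 9.594494556932002 90 dot r 5.557482986392492 ang -162.22185368480547
y_w centre [ 0.53966092 -0.07567957] R 9.562087753674541 90 dot r 5.502704129526515 ang -163.53172775481875
z_w centre [ 0.53958484 -0.0756831 ] R 9.594239056932443 90 dot r 5.6469538357612254 ang -155.75972759686397
aa_w centre [ 0.54002595 -0.07566926] R 9.59020899999965 90 dot r 5.48773907711046 ang -103.48633470932354
ab_w centre [ 0.54019234 -0.07552437] R 9.585265145917198 87 dot r 5.558911567949949 ang -75.2491064924698
[('z_w', array([ 0.53953942, -0.07591526]))]
```

The dot is now at −75°, and the stop was at −164° (u, x and y views: −165°, −162°, −163.5°). That puts the nut about 89° backed off. One last look at the scene follows.

Run:
```python
from h import *
im=manip.capture('side'); t=manip.capture('top'); cv2.imwrite('pics/z_s.png',cv2.resize(im[150:240,240:360],None,fx=6,fy=6,interpolation=cv2.INTER_CUBIC)); cv2.imwrite('pics/z_t.png',t)
a=cv2.imread('pics/a_top.png'); d=cv2.absdiff(a,t).max(2)>60
n,l,st,c=cv2.connectedComponentsWithStats(d.astype(np.uint8)); print([(tuple(np.round(c[i])),st[i,4]) for i in range(1,n) if st[i,4]>25])
```

```text
[((np.float64(300.0), np.float64(165.0)), np.int32(179)), ((np.float64(335.0), np.float64(175.0)), np.int32(170)), ((np.float64(191.0), np.float64(188.0)), np.int32(213)), ((np.float64(286.0), np.float64(205.0)), np.int32(413)), ((np.float64(395.0), np.float64(226.0)), np.int32(530)), ((np.float64(351.0), np.float64(228.0)), np.int32(127)), ((np.float64(469.0), np.float64(251.0)), np.int32(351)), ((np.float64(164.0), np.float64(262.0)), np.int32(383)), ((np.float64(506.0), np.float64(264.0)), np.int32(67)), ((np.float64(508.0), np.float64(278.0)), np.int32(46)), ((np.float64(464.0), np.float64(293.0)), np.int32(66)), ((np.float64(508.0), np.float64(298.0)), np.int32(37)), ((np.float64(438.0), np.float64(349.0)), np.int32(3130))]
```

View pics/z_s.png

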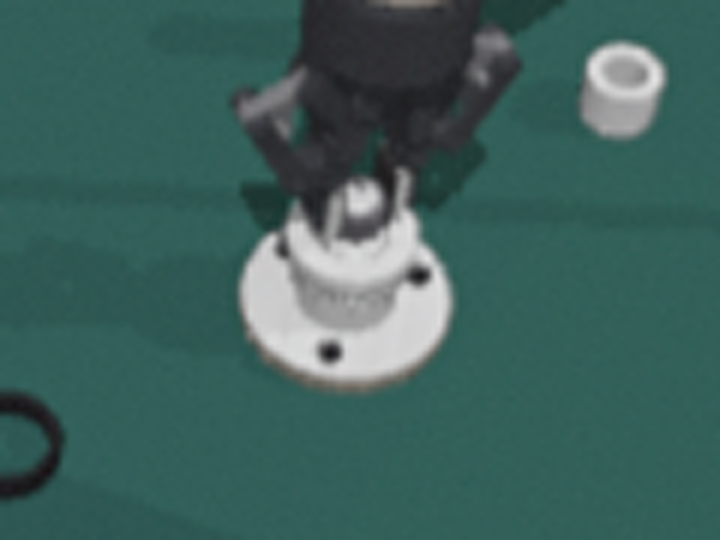

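View pics/z_t.png

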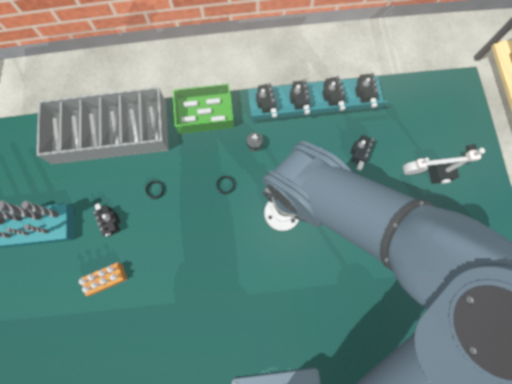

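The side view shows the collar flat on the spacer with the nut in the fingers, and the bush unmoved at about (344,165) in the full frame. The top view shows the visible bystanders in place; those under the arm are hidden. I'll hand in.

Run:
```python
from rig import manip
manip.job_done(); s=manip.read_state(); print(s['clock'],s['grip_width'],s['contact_force'])
```

```text
the job is handed in; nothing more can be done
the job is handed in; nothing more can be done
```

I slipped the spacer onto the mandrel first, then the collar on top. I screwed the cap nut down to its stop, backed it off about a quarter turn, and handed in at about 34 s with the nut still gripped.

**What the last checks showed**
- **Rings:** Both released at about their seating heights. The spacer was within 0.2 mm of its seat. The collar was about 1 mm above its own when contact began, and I pressed it lightly before letting go. The wrist and side views show the collar lying flat, within about 1.5 mm of the expected outline.
- **Stop:** The nut's dot stayed at −162° to −165° in three views, including after the hand had turned about 24° further clockwise around it.
- **Back-off:** The dot ended at −75°, which is about 89° (1.55 rad) from the stop.
- **Bystanders:** The bush had not moved in the side view, and the bystanders visible from above were in place. The arm hid the offcut, spanner and bush from the top camera at the end, so I did not recheck the offcut or the spanner.

**What disagreed**
- **Dot readings:** A second, lighter clockwise push left the dot near −156°. I took that as the nut rebounding or rolling in the pads. If −156° were the true stop, the back-off would be about 80°.
- **Hand and camera:** Over the back-off itself, the hand's own yaw and the dot differ by about 4°.
- **Tool lean:** The tool crept 2–3° off vertical during the work, and I allowed for this in the moves. After the first stop the pads slid along the nut, so I had to open and regrip once.

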